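# Mix the coating jars and start the warming bar

### The job

Mix and warm the closed coating jars that are on the bench (two or three of them), in the order red, yellow, blue: turn each one upside down, keep it so for three seconds, turn it back and stand it upright on top of the narrow aluminium warming bar. When all of them stand on the bar, slide the orange dust cover of the blue start unit fully open, press the green button all the way in, and slide the cover fully closed again. Leave everything else on the bench where it is, and make sure that the jars still stand on the bar at the end.

Things in the scene. Friction and masses are not known exactly. Their poses are not given: they have to be found in the camera images.
- jar_red: closed white square jar with red label and red round lid: body 54 x 54 mm and 76 mm high with upright flat sides, lid 44 mm across from 80 mm to 98 mm height; 98 mm high in all, about 0.25 kg. Stands singly on the bench at the start. Origin at the centre of its underside, z towards the lid, x and y square to the flat sides. None if absent
- jar_yellow: the same jar with yellow label and lid, None if absent
- jar_blue: the same jar with blue label and lid, None if absent
- bar_top (a point): centre of the flat top of the warming bar, 55 mm above the bench; the fixed aluminium bar is 320 mm long along its y and only 46 mm deep along its x (less than a jar); three jars fit on it side by side along y, 90 to 100 mm between centres, each centred in x. z up, x points away from the robot (within 9 degrees)
- unit: blue start unit, standing loose on the bench but heavy (0.9 kg): a box 100 mm (x) x 190 mm (y) x 50 mm high with two black guide rails along y on top, up to 76 mm above the bench and 70 mm apart; origin at the centre of its underside, z up, x away from the robot (within 9 degrees). The cover slides along its y
- start_top (a point): centre of the top of the green push button (30 mm across), which sits under the dust cover between the guide rails; moves down as pressed; z up
- start (a joint): travel of the green button in m: 0 out, 0.006 fully pressed; a spring, about 5 N when fully in
- cover (a joint): position of the dust cover in m: 0 fully closed over the button, 0.090 fully open; it slides along the unit's +y (to the robot's left) with about 1.2 N friction and stays where it is left
- cover_grip (a point): centre of the top of the black grip on the orange dust cover; the grip is an upright block 44 mm long (unit's x), 14 mm thick (unit's y) and 30 mm high, under it the orange cover plate 84 x 78 x 4 mm
- spool: reel of solder, 60 mm across and 50 mm high, standing on its end; a bystander, origin at the centre of its underside
- meter: yellow hand multimeter lying on the bench, 85 x 160 x 38 mm; a bystander
- board: green circuit board lying on the bench, 110 x 150 mm, 14 mm high; a bystander
- mug: blue mug, 76 mm across and 90 mm high; a bystander
- cleaner: amber round bottle, 52 mm across and 140 mm high; a bystander, not one of the jars
- driver: screwdriver with a red handle lying on the bench; a bystander
- wrench: steel wrench lying on the bench; a bystander
There are look-alikes about, which are no part of the job. Leave any purple look-alike of the jar_red alone.

How it is judged (in metres and radians):
On the way, in this order (a step that is already met when the one before it is completed fails the run):
1. the red jar is upside down (lid well below its base, tilted over 126 degrees) (angle between jar_red's own z axis and vertical above 2.2 rad), for 2 s.
2. the yellow jar is upside down (lid well below its base, tilted over 126 degrees) (angle between jar_yellow's own z axis and vertical above 2.2 rad), for 2 s.
3. the blue jar is upside down (lid well below its base, tilted over 126 degrees) (angle between jar_blue's own z axis and vertical above 2.2 rad), for 2 s.
4. all jars stand upright on the warming bar, let go (x of jar_red in the frame of bar_top between -0.018 and 0.018 m and y of jar_red in the frame of bar_top between -0.15 and 0.15 m and z of jar_red in the frame of bar_top between -0.006 and 0.006 m and angle between each of jar_red, jar_yellow, jar_blue's own z axis and vertical below 0.1 rad and linear speed of each of jar_red, jar_yellow, jar_blue below 0.02 m/s and x of jar_yellow in the frame of bar_top between -0.018 and 0.018 m and y of jar_yellow in the frame of bar_top between -0.15 and 0.15 m and z of jar_yellow in the frame of bar_top between -0.006 and 0.006 m and x of jar_blue in the frame of bar_top between -0.018 and 0.018 m and y of jar_blue in the frame of bar_top between -0.15 and 0.15 m and z of jar_blue in the frame of bar_top between -0.006 and 0.006 m and contact force between each of jar_red, jar_yellow, jar_blue and the fingers below 0.1 N), for 0.3 s.
5. the dust cover is slid fully open (value of joint cover above 0.075 m), for 0.1 s.
6. the green button is pressed in, with the cover open (value of joint start above 0.0042 m and value of joint cover above 0.07 m), for 0.1 s.
7. the dust cover is closed again (value of joint cover below 0.012 m and value of joint start below 0.002 m), for 0.2 s.
At the end, for the whole second after the job is handed in: Every jar stands still and upright (within 0.1 rad) on the warming bar, its centre within 18 mm of the bar's middle line and 150 mm of its centre along the bar; the dust cover is closed (within 12 mm) and the button out (all of step 7 and x of jar_red in the frame of bar_top between -0.018 and 0.018 m and y of jar_red in the frame of bar_top between -0.15 and 0.15 m and z of jar_red in the frame of bar_top between -0.006 and 0.006 m and angle between each of jar_red, jar_yellow, jar_blue's own z axis and vertical below 0.1 rad and linear speed of each of jar_red, jar_yellow, jar_blue below 0.02 m/s and x of jar_yellow in the frame of bar_top between -0.018 and 0.018 m and y of jar_yellow in the frame of bar_top between -0.15 and 0.15 m and z of jar_yellow in the frame of bar_top between -0.006 and 0.006 m and x of jar_blue in the frame of bar_top between -0.018 and 0.018 m and y of jar_blue in the frame of bar_top between -0.15 and 0.15 m and z of jar_blue in the frame of bar_top between -0.006 and 0.006 m); the robot touches nothing.
It fails at once if a bystander on the bench is pushed more than 6 cm away (distance of any of spool, meter, board, driver, wrench, mug, cleaner from where it was at the start of the episode above 0.06 m).
Of jar_red, jar_yellow, jar_blue only 2 to 3 are there at a start; the rules pass over those that are not, and their reading is None.
At some moment in a run one of unit may be knocked a few centimetres aside while the robot is not near it.
Once in a run the grip may slacken for a moment while it holds something.
It also fails if it takes over 210 s, if anything falls off the work surface, if the arm or the gripper's body presses on something with over 40 N, if the wrist force passes 120 N, or if a joint passes its speed limit or range.

### The arm

A 6-joint arm with a two-finger parallel gripper is mounted at the origin on the work surface. World frame = base frame: x ahead of the robot, y to its left, z up, the work surface at z = 0. Lengths are in mm, angles in rad, forces in N, time in s.
With the tool pointing down it reaches from about 275 to 1000 mm from the base axis. Payload 8.4 kg.
Tool frame: the origin (TCP) lies on the centre line of the jaws, within the pads' length; the fingertips stand r.tip_reach ahead of it and the grasp point (between the pads) lies 11 mm behind it (r.tip_reach is the distance from the TCP to the fingertips, in mm); z points along the fingers, y is the line along which they close (so a half turn about z gives the same grasp; the last joint's range is limited). The gripper opens to 85 mm and grips with 20 to 120 N. Pads are 22 mm wide; open, the fingers measure 114 mm over their backs; the gripper's body (76 mm by 85 mm) begins 54 mm behind the grasp point. The pads swing forward as they close: fully open they stand 13 mm farther back than shut.
Start: joints at [1.242, 0.353, 1.633, -0, 1.155, -0.002], TCP at [200.632, 591.924, 239.281] pointing down, gripper open.
Joint ranges: [-2.63, 2.63], [-0.92, 2.1], [0.06, 2.66], [-1.3, 4.44], [0, 2.69], [-3.02, 3.02]. Speed limits (rad/s): [2.22, 2.22, 2.79, 3.14, 3.14, 3.14].

### API

Orientations are given as [roll, pitch, yaw] about the fixed x, y, z axes, in that order (R = Rz(yaw) Ry(pitch) Rx(roll)).
In Python, from rig import r gives the robot as it stands.
- The arm moves only by the tool carry_out, never from a script. Its argument "targets" is a list of rows, each an object with "dp": the shift along the tool's x, y, z in mm, a list of three; "yaw": the turn about the tool's z in degrees. A call has 1 to 12 rows; each row is the pose to reach, as a shift and turn from the pose commanded when the call began, along the tool's axes at that moment; what a row does not reach only later rows make up. A row lasts 1/8 s, in which the tool goes at most 62.5 mm and 10.7 degrees, less where a joint would pass 70% of its speed; a pose out of reach is approached as far as the arm can. A call with a gripper value outside its range is refused whole. "fingers" is the opening, from -1 (shut) to 1 (fully open), so that 0 is half open, set as the call begins (left out, the last holds). The fingers move at their own pace and stop on an object; "grip_force" is the grip in N (left out, the last holds). Time passes only in rows, so rows that repeat a pose let the fingers close. It gives the time, the measured TCP pose, the force, the opening and the grip force at its end, in the units of the state.
- r.sense(): the state, without advancing time (a new reading comes with each control period).
- r.grab_frame(name): name is "scene" or "top" or "wrist"; returns the picture (384x512x3 uint8, red, green, blue); there is no depth.
- r.get_calibration(name): a dict with "fx", "fy", "cx", "cy" (pixels), "rvec" (rotation vector, rad) and "tvec" (3), from world to camera coordinates, as OpenCV has them. Camera axes: x right, y down, z forward; pixel columns grow to the right and rows downward; lengths in mm; the calibration is good to about 2 mm. A picture is of the moment at which its call begins: read the wrist's pose just before it. get_calibration takes no time and is no camera call; for the wrist camera it gives the pose at the moment of the call.
- r.sign_off(): hands the job in; it is judged then, once.
The state is a dict: "clock": time; "qpos": joint angles; "qvel": joint speeds; "joint_efforts": joint torques, N m; "eef_pos": TCP position; "tcp_rot": TCP orientation; "contact_force": force on the tool from outside, world axes, zero at the start; "wrist_torque": the same for the moment, N m; "opening": opening from 0.0 (shut) to 1.0 (fully open); "grasp_force": force on a finger pad.
Only numpy, scipy, OpenCV 4.12 (cv2) and the standard library are available. Lean on these libraries where they do the work, as an engineer would, in place of code of your own. Each camera call takes 0.05 s, during which the arm holds its last target. There are 200 camera calls.

## Working session

There is one attempt and no reset: what is moved stays moved. The work goes in short steps, Python scripts to look and compute and a tool call to move; the robot and the scene stay as the last step left them, time stands still between calls to the robot, and variables do not carry over. Pictures are saved under pics/ and viewed, at most 14 in all, crops included, and the job is handed in when it is done.

Besides the shell and the picture viewer there is one more tool, called as name(argument=value, ...), one argument or row to a line, values as JSON. carry_out: Moves the arm, as the interface text tells. Its arguments: {"type":"object","properties":{"targets":{"type":"array","items":{"type":"object","properties":{"dp":{"type":"array","items":{"type":"number"}},"yaw":{"type":"number"}}}},"fingers":{"type":"number"},"grip_force":{"type":"number"}},"required":["targets"]}

```bash
ls; mkdir -p pics
python3 - <<'E'
from rig import r
import cv2
print(r.sense(), r.tip_reach)
for n in("scene","top"):
    im=r.grab_frame(n); cv2.imwrite(f"pics/{n}0.png",cv2.resize(im[:,:,::-1],(800,600),interpolation=cv2.INTER_CUBIC)); print(n,r.get_calibration(n))
print(r.get_calibration("wrist"))
E
```

```text
pics
{'clock': 0.0, 'qpos': array([ 1.24157879e+00,  3.53622892e-01,  1.63414012e+00,  1.22677958e-05,
        1.15523891e+00, -2.36378999e-03]), 'qvel': array([ 0.00034158, -0.00039237,  0.00131649,  0.0001714 , -0.00037883,
       -0.00251653]), 'joint_efforts': array([-2.07309895e-03, -6.05248618e+01, -3.42054141e+01, -1.86331836e-04,
        9.48088156e-03,  3.31952833e-05]), 'eef_pos': array([200.48534134, 591.46478926, 238.57490389]), 'tcp_rot': array([-3.14018341e+00, -1.45478958e-05,  2.81473394e+00]), 'contact_force': array([ 0.31470503, -0.66882069,  0.84687147]), 'wrist_torque': array([ 0.00590057, -0.00777278, -0.02077975]), 'grasp_force': 0.0, 'opening': 1.0039142913729648} 8.0
scene {'fx': 389.4569126769259, 'fy': 389.4569126769259, 'cx': 250.83629043954036, 'cy': 195.2814928310775, 'rvec': array([ 1.16967232,  2.36982442, -0.95586535]), 'tvec': array([ 336.68856628, -246.18126369, 1700.86949007])}
top {'fx': 349.19498562753955, 'fy': 349.19498562753955, 'cx': 249.59635018059382, 'cy': 195.8462880355066, 'rvec': array([ 2.17734447, -2.17229541,  0.11192751]), 'tvec': array([  -4.31731322,  562.32263981, 1048.55649005])}
{'fx': 312.40522738654016, 'fy': 312.40522738654016, 'cx': 253.96442596976289, 'cy': 194.7340333732824, 'rvec': array([-2.36412939, -1.69665523, -0.23276462]), 'tvec': array([-624.83925828,  -36.61349982,  378.20118235])}
```

View pics/top0.png

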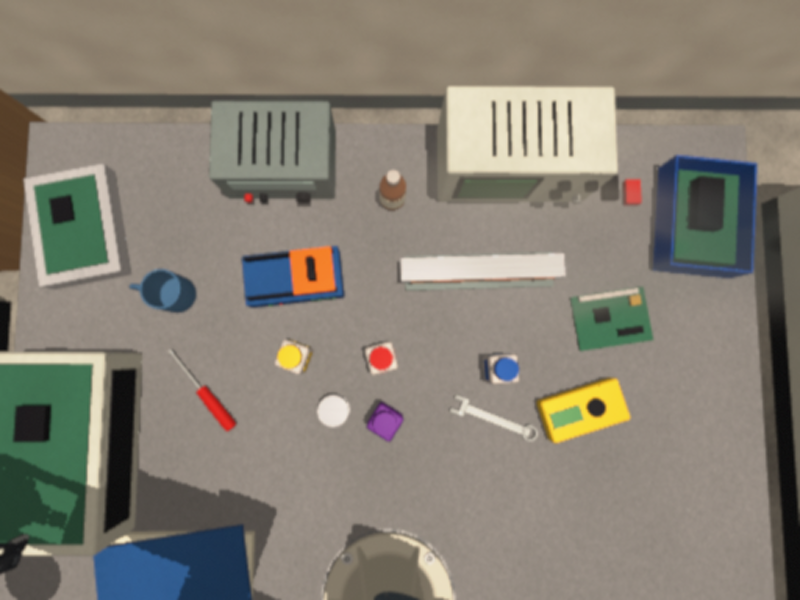

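View pics/scene0.png

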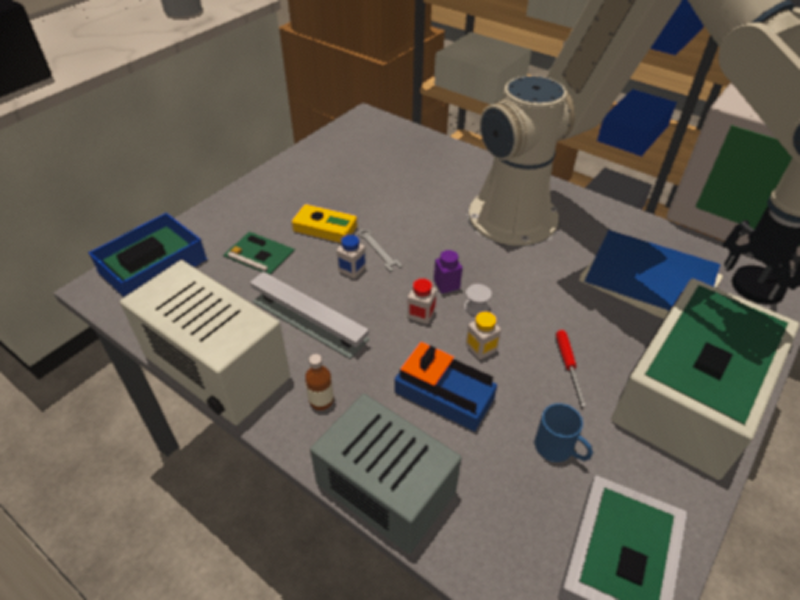

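Top view (800×600): red jar is at (381,357), yellow (292,356) and blue (505,368). The bar is at (482,268), and the unit at (292,276) with its cover closed. Look-alikes: purple jar (385,421), white disc (333,411), amber bottle (392,188), red block (632,191). I choose the white-bodied jars with red, yellow and blue lids.

The interface only turns about tool z, so I'll first see in free air how the arm behaves at its reach limit. In the same turn I'll measure positions.

carry_out(
  targets=[
    {"dp":[0,0,-50],"yaw":0},
    {"dp":[0,0,-100],"yaw":0},
    {"dp":[0,0,-150],"yaw":0},
    {"dp":[0,0,-200],"yaw":0},
    {"dp":[0,0,-250],"yaw":0},
    {"dp":[0,0,-300],"yaw":0},
    {"dp":[0,0,-350],"yaw":0},
    {"dp":[0,0,-400],"yaw":0},
    {"dp":[0,0,-450],"yaw":0},
    {"dp":[0,0,-500],"yaw":0},
    {"dp":[0,0,-550],"yaw":0},
    {"dp":[0,0,-600],"yaw":0},
  ],
)

```text
clock: 1.6
eef_pos: [198.3, 585.1, 822.3]
tcp_rot: [3.134, 0.0, 2.815]
contact_force: [0.2, 1.8, 1.5]
opening: 1.0
grasp_force: 0.0
```

```bash
cat > h.py <<'E'
from rig import r
import numpy as np, cv2
from scipy.spatial.transform import Rotation as R
def ray(cal,u,v):
    M=R.from_rotvec(cal['rvec']).as_matrix(); t=np.array(cal['tvec'])
    d=M.T@np.array([(u-cal['cx'])/cal['fx'],(v-cal['cy'])/cal['fy'],1]); return -M.T@t,d
def at_z(cal,u,v,z):
    o,d=ray(cal,u,v); return o+d*(z-o[2])/d[2]
def proj(cal,p):
    return cv2.projectPoints(np.array(p,float).reshape(-1,3),cal['rvec'],cal['tvec'],np.array([[cal['fx'],0,cal['cx']],[0,cal['fy'],cal['cy']],[0,0,1]]),None)[0][:,0]
def top(mask_fn,im): pass
E
python3 - <<'E'
from h import *
s=r.sense(); print(s['qpos'].round(3),s['eef_pos'].round(1),s['tcp_rot'].round(3))
c=r.get_calibration('top'); k=1.5625
for n,u,v,z in [('red lid',381,358,98),('yellow lid',289,356,98),('blue lid',506,368,98),('purple',385,421,98),('bar',482,267,55),('barL',402,270,55),('barR',564,265,55),('grip',311,268,84),('disc',333,411,20),('bottle',392,177,140),
 ('unitTL',243,258,50),('unitBL',248,303,50),('unitBR',342,295,50),('unitTR',337,248,50),('wrench',460,407,5)]:
    print(n,at_z(c,u/k,v/k,z).round(0))
E
```

```text
[ 1.242e+00  5.190e-01  9.700e-02  0.000e+00  2.518e+00 -2.000e-03] [198.3 585.1 822.3] [3.134 0.    2.815]
red lid [460.  14.  98.]
yellow lid [463. 181.  98.]
blue lid [ 442. -214.   98.]
purple [347.   6.  98.]
bar [ 636. -181.   55.]
barL [630. -26.  55.]
barR [ 640. -340.   55.]
grip [628. 146.  84.]
disc [357. 108.  20.]
bottle [785.  -5. 140.]
unitTL [653. 283.  50.]
unitBL [565. 271.  50.]
unitBR [581.  90.  50.]
unitTR [673. 101.  50.]
wrench [ 364. -142.    5.]
```

carry_out(
  targets=[
    {"dp":[0,0,-50],"yaw":0},
    {"dp":[0,0,-100],"yaw":0},
    {"dp":[0,0,-150],"yaw":0},
    {"dp":[0,0,-200],"yaw":0},
    {"dp":[0,0,-200],"yaw":0},
    {"dp":[0,0,-200],"yaw":0},
  ],
)

```text
clock: 2.35
eef_pos: [158.3, 466.9, 897.6]
tcp_rot: [-3.131, -0.0, 2.815]
contact_force: [0.7, 0.2, -0.4]
opening: 0.998
grasp_force: 0.0
```

Run:
```python
from h import *
s=r.sense(); print(s['qpos'].round(3),s['eef_pos'].round(1),s['tcp_rot'].round(3), s['clock'])
```

```text
[ 1.241  0.404  0.06   0.     2.689 -0.003] [158.3 466.9 897.6] [-3.131 -0.     2.815] 2.35
```

carry_out(
  targets=[
    {"dp":[0,0,-60],"yaw":0},
    {"dp":[0,0,-120],"yaw":0},
    {"dp":[0,0,-180],"yaw":0},
    {"dp":[0,0,-240],"yaw":0},
    {"dp":[0,0,-300],"yaw":0},
    {"dp":[0,0,-360],"yaw":0},
    {"dp":[0,0,-420],"yaw":0},
    {"dp":[0,0,-480],"yaw":0},
  ],
)

```text
clock: 3.35
eef_pos: [145.7, 429.8, 927.7]
tcp_rot: [3.089, 0.0, 2.815]
contact_force: [0.1, -0.3, 1.3]
opening: 1.0
grasp_force: 0.0
```

Run:
```python
from h import *
s=r.sense(); print(s['qpos'].round(3),s['eef_pos'].round(1),s['tcp_rot'].round(3), s['clock'])
```

```text
[ 1.241  0.341  0.059  0.     2.689 -0.003] [145.7 429.8 927.7] [3.089 0.    2.815] 3.35
```

carry_out(
  targets=[
    {"dp":[0,0,40],"yaw":0},
    {"dp":[0,0,90],"yaw":0},
    {"dp":[0,0,140],"yaw":0},
    {"dp":[0,0,190],"yaw":0},
    {"dp":[0,0,240],"yaw":0},
    {"dp":[0,0,290],"yaw":0},
    {"dp":[0,0,340],"yaw":0},
    {"dp":[0,0,400],"yaw":0},
  ],
)

```text
clock: 4.35
eef_pos: [152.4, 449.6, 527.0]
tcp_rot: [3.087, 0.0, 2.815]
contact_force: [0.3, 0.1, 0.8]
opening: 0.998
grasp_force: 0.0
```

Run:
```python
from h import *
s=r.sense(); print(s['qpos'].round(3),s['eef_pos'].round(1),s['tcp_rot'].round(3), s['clock'])
```

```text
[ 1.241 -0.072  1.524  0.     1.636 -0.003] [152.4 449.6 527. ] [3.087 0.    2.815] 4.35
```

The commanded pose takes over the small tilt that the arm picks up at its reach limit. That could bring the tool towards horizontal, and a half turn would then invert a jar. I'll fit the kinematics to check that this is feasible.

```bash
cat > kin.py <<'E'
import numpy as np
from scipy.optimize import least_squares
D=np.array([[.3536,1.6341,1.1552,624.5,238.6],[.519,.097,2.518,617.8,822.3],[.404,.06,2.689,493.,897.6],[.341,.059,2.689,453.8,927.7],[-.072,1.524,1.636,474.7,527.]])
def rz(p,q2,q3,q5):
    a,h,L1,L2,e,T=p; b=q2+q3; s=b+q5
    return a+L1*np.sin(q2)+L2*np.sin(b)+e*np.cos(b)+T*np.sin(s), h+L1*np.cos(q2)+L2*np.cos(b)-e*np.sin(b)+T*np.cos(s)
def f(p):
    x,z=rz(p,*D[:,:3].T); return np.r_[x-D[:,3],z-D[:,4]]
s=least_squares(lambda p:np.r_[f(p),(p-[100,400,450,450,0,250])*1e-3],[100,400,450,450,0,250])
P=s.x
if __name__=="__main__": print(P.round(1),f(P).round(1))
E
python3 kin.py
```

```text
[-1.000e-01  2.927e+02  5.683e+02  4.943e+02  5.850e+01  3.336e+02] [ 0.1 -0.1  0.   0.1 -0.   0.  -0.   0.   0.  -0.1]
```

```bash
cat >> kin.py <<'E'
from scipy.spatial.transform import Rotation as R
lo=np.array([-2.63,-.92,.06,-1.3,0,-3.02]);hi=np.array([2.63,2.1,2.66,4.44,2.69,3.02])
def fk(q,s4=1,s6=1):
    a,h,L1,L2,e,T=P
    B=R.from_euler('z',q[0])
    b=q[1]+q[2]
    A=B*R.from_euler('y',b)
    w=B.apply([a+L1*np.sin(q[1])+L2*np.sin(b)+e*np.cos(b),0,h+L1*np.cos(q[1])+L2*np.cos(b)-e*np.sin(b)])
    W=A*R.from_euler('z',s4*q[3])*R.from_euler('y',q[4])*R.from_euler('z',s6*q[5])*R.from_euler('z',np.pi/2)
    # at j6=0, tool down: link x -> inward radial, tool y must be radial
    return w+W.apply([0,0,T]),W
def tool(az,dep,roll):
    z=np.array([np.cos(az)*np.cos(dep),np.sin(az)*np.cos(dep),-np.sin(dep)])
    y=np.array([-np.sin(az),np.cos(az),0]); x=np.cross(y,z)
    return R.from_matrix(np.c_[x,y,z])*R.from_euler('z',roll)
def ik(p,Rt,s4,s6=1,n=30,seed=0):
    rng=np.random.default_rng(seed);out=[]
    def g(q):
        pp,W=fk(q,s4,s6); return np.r_[(pp-p)/300,(Rt*W.inv()).as_rotvec()]
    for i in range(n):
        r_=least_squares(g,rng.uniform(lo,hi),bounds=(lo,hi))
        if r_.cost<1e-8 and not any(np.abs(r_.x-o).max()<.05 for o in out): out.append(r_.x)
    return out
E
python3 - <<'E'
from kin import *
pts={'red':(460,14,55),'yel':(463,181,55),'blue':(442,-214,55),'barL':(636,-90,112),'barR':(636,-290,112),'cover':(628,146,95),'coverOpen':(615,235,95),'button':(628,130,70)}
for s4 in(1,-1):
  for az in(np.pi/2,-np.pi/2):
    print('s4',s4,'az',round(az,2))
    for n,p in pts.items():
      for roll in(0,np.pi):
        o=ik(np.array(p),tool(az,.35,roll),s4,n=14)
        print(n,round(roll,1),[x.round(2).tolist() for x in o])
E
```

```text
s4 1 az 1.57
red 0 [[-0.58, 0.88, 1.92, 0.92, 1.42, 1.86]]
red 3.1 [[-0.58, 0.88, 1.92, 0.92, 1.42, -1.28]]
yel 0 [[-0.28, 0.86, 2.06, 1.22, 1.29, 1.79]]
yel 3.1 [[-0.28, 0.86, 2.06, 1.22, 1.29, -1.35]]
blue 0 [[-0.87, 0.97, 1.6, 0.65, 1.68, 1.93]]
blue 3.1 [[-0.87, 0.97, 1.6, 0.65, 1.68, -1.21]]
barL 0 [[-0.57, 0.94, 1.45, 0.92, 1.66, 2.19]]
barL 3.1 [[-0.57, 0.94, 1.45, 0.92, 1.66, -0.95]]
barR 0 [[-0.76, 1.09, 1.09, 0.81, 1.91, 2.26]]
barR 3.1 [[-0.76, 1.09, 1.09, 0.81, 1.91, -0.88]]
cover 0 [[-0.26, 0.87, 1.71, 1.17, 1.41, 2.12]]
cover 3.1 [[-0.26, 0.87, 1.71, 1.17, 1.41, -1.02]]
coverOpen 0 [[-0.13, 0.85, 1.78, 1.29, 1.33, 2.1]]
coverOpen 3.1 [[-0.13, 0.85, 1.78, 1.29, 1.33, -1.04]]
button 0 [[-0.28, 0.92, 1.69, 1.15, 1.41, 2.09]]
button 3.1 [[-0.28, 0.92, 1.69, 1.15, 1.41, -1.05]]
s4 1 az -1.57
red 0 [[0.62, 0.89, 1.88, -0.88, 1.45, 1.27]]
red 3.1 [[0.62, 0.89, 1.88, -0.88, 1.45, -1.87]]
yel 0 [[0.82, 0.96, 1.62, -0.7, 1.64, 1.2]]
yel 3.1 [[0.82, 0.96, 1.62, -0.7, 1.64, -1.94]]
blue 0 [[0.22, 0.85, 2.12, -1.29, 1.26, 1.4]]
blue 3.1 [[0.22, 0.85, 2.12, -1.29, 1.26, -1.74]]
barL 
[... 1308 characters left out ...]
0.89, 1.88, 0.88, 1.45, -1.87]]
yel 0 [[0.82, 0.96, 1.62, 0.7, 1.64, 1.2]]
yel 3.1 [[0.82, 0.96, 1.62, 0.7, 1.64, -1.94]]
blue 0 [[0.22, 0.85, 2.12, 1.29, 1.26, 1.4]]
blue 3.1 [[0.22, 0.85, 2.12, 1.29, 1.26, -1.74]]
barL 0 [[0.34, 0.86, 1.65, 1.1, 1.47, 0.98]]
barL 3.1 [[0.34, 0.86, 1.65, 1.1, 1.47, -2.16]]
barR 0 [[0.04, 0.83, 1.74, 1.35, 1.3, 0.98]]
barR 3.1 [[0.04, 0.83, 1.74, 1.35, 1.3, -2.16]]
cover 0 [[0.63, 0.99, 1.38, 0.87, 1.71, 0.97]]
cover 3.1 [[0.63, 0.99, 1.38, 0.87, 1.71, -2.18]]
coverOpen 0 [[0.73, 1.04, 1.25, 0.81, 1.82, 0.95]]
coverOpen 3.1 [[0.73, 1.04, 1.25, 0.81, 1.82, -2.19]]
button 0 [[0.61, 1.02, 1.4, 0.88, 1.68, 0.99]]
button 3.1 [[0.61, 1.02, 1.4, 0.88, 1.68, -2.15]]
```

```bash
cat >> h.py <<'E'
def st():
    s=r.sense(); Rt=R.from_euler('xyz',s['tcp_rot']); z=Rt.as_matrix()[:,2]; y=Rt.as_matrix()[:,1]
    print('t',s['clock'],'q',s['qpos'].round(3).tolist(),'p',s['eef_pos'].round(1).tolist(),'rpy',s['tcp_rot'].round(3).tolist(),'dep',round(np.arcsin(-z[2]),3),'az',round(np.degrees(np.arctan2(z[1],z[0])),1),'y',y.round(3).tolist(),'open',round(s['opening'],3),'g',round(s['grasp_force'],1),'F',s['contact_force'].round(1).tolist())
    return s,Rt
def dp(*ps):
    s,Rt=st()
    for p in ps: print('to',p,'dp',Rt.inv().apply(np.array(p)-s['eef_pos']).round(1).tolist())
E
python3 -c "
from h import *
dp((0,700,700),(0,760,700))"
```

```text
t 4.35 q [1.241, -0.072, 1.524, 0.0, 1.636, -0.003] p [152.4, 449.6, 527.0] rpy [3.087, 0.0, 2.815] dep 1.517 az 71.2 y [0.321, 0.946, 0.054] open 0.998 g 0.0 F [0.3, 0.1, 0.8]
to (0, 700, 700) dp [224.7, 197.3, -162.6]
to (0, 760, 700) dp [244.0, 254.0, -159.5]
```

carry_out(
  targets=[
    {"dp":[28,25,-20],"yaw":8},
    {"dp":[56,50,-40],"yaw":17},
    {"dp":[84,74,-61],"yaw":25},
    {"dp":[112,99,-81],"yaw":34},
    {"dp":[141,124,-102],"yaw":42},
    {"dp":[169,148,-122],"yaw":50},
    {"dp":[197,173,-142],"yaw":59},
    {"dp":[225,197,-163],"yaw":67},
    {"dp":[225,197,-163],"yaw":67},
  ],
)

```text
clock: 5.48
eef_pos: [-1.6, 702.7, 699.9]
tcp_rot: [3.121, -0.048, 1.647]
contact_force: [0.4, 0.4, -0.7]
opening: 1.001
grasp_force: 0.0
```

```bash
python3 -c "
from h import *
dp((0,742,742),(0,785,785),(0,1000,1000))"
```

```text
t 5.475 q [1.579, 0.443, 0.537, -0.02, 2.113, 1.493] p [-1.6, 702.7, 699.9] rpy [3.121, -0.048, 1.647] dep 1.519 az 71.3 y [0.997, 0.075, 0.02] open 1.001 g 0.0 F [0.4, 0.4, -0.7]
to (0, 742, 742) dp [41.0, 5.4, -40.0]
to (0, 785, 785) dp [85.9, 9.5, -80.9]
to (0, 1000, 1000) dp [310.3, 29.9, -285.0]
```

carry_out(
  targets=[
    {"dp":[44,0,-43],"yaw":0},
    {"dp":[88,0,-86],"yaw":0},
    {"dp":[132,0,-129],"yaw":0},
    {"dp":[176,0,-172],"yaw":0},
    {"dp":[220,0,-215],"yaw":0},
    {"dp":[264,0,-260],"yaw":0},
    {"dp":[300,0,-300],"yaw":0},
  ],
)

```text
clock: 6.35
eef_pos: [-14.6, 743.7, 747.8]
tcp_rot: [3.118, -0.092, 1.647]
contact_force: [-0.9, 0.6, -1.0]
opening: 1.002
grasp_force: 0.0
```

```bash
python3 -c "
from h import *
st()"
```

```text
t 6.35 q [1.597, 0.653, 0.059, -0.026, 2.336, 1.503] p [-14.6, 743.7, 747.8] rpy [3.118, -0.092, 1.647] dep 1.476 az 80.0 y [0.997, 0.074, 0.023] open 1.002 g 0.0 F [-0.9, 0.6, -1.0]
```

carry_out(
  targets=[
    {"dp":[44,0,-43],"yaw":0},
    {"dp":[88,0,-86],"yaw":0},
  ],
)

```text
clock: 6.6
eef_pos: [-19.2, 749.6, 756.8]
tcp_rot: [3.115, -0.135, 1.648]
contact_force: [-0.1, -0.2, -0.3]
opening: 1.004
grasp_force: 0.0
```

```bash
python3 -c "
from h import *
st()"
```

```text
t 6.6 q [1.603, 0.643, 0.058, -0.027, 2.304, 1.508] p [-19.2, 749.6, 756.8] rpy [3.115, -0.135, 1.648] dep 1.433 az 83.4 y [0.997, 0.074, 0.026] open 1.004 g 0.0 F [-0.1, -0.2, -0.3]
```

carry_out(
  targets=[
    {"dp":[1000,0,-1000],"yaw":0},
    {"dp":[1000,0,-1000],"yaw":0},
  ],
)

```text
clock: 6.85
eef_pos: [-24.2, 751.2, 769.7]
tcp_rot: [3.113, -0.177, 1.649]
contact_force: [0.6, -0.1, -0.5]
opening: 1.0
grasp_force: 0.0
```

```bash
python3 -c "
from h import *
st()"
```

```text
t 6.85 q [1.611, 0.628, 0.058, -0.029, 2.277, 1.514] p [-24.2, 751.2, 769.7] rpy [3.113, -0.177, 1.649] dep 1.391 az 85.3 y [0.997, 0.073, 0.028] open 1.0 g 0.0 F [0.6, -0.1, -0.5]
```

carry_out(
  targets=[
    {"dp":[1000,0,-700],"yaw":0},
  ],
)

```text
clock: 6.98
eef_pos: [-27.1, 761.8, 773.5]
tcp_rot: [3.111, -0.215, 1.65]
contact_force: [0.4, -0.2, -0.1]
opening: 1.0
grasp_force: 0.0
```

carry_out(
  targets=[
    {"dp":[1000,0,-700],"yaw":0},
  ],
)

```text
clock: 7.1
eef_pos: [-30.0, 771.5, 778.7]
tcp_rot: [3.109, -0.253, 1.652]
contact_force: [1.5, -0.6, 0.3]
opening: 0.997
grasp_force: 0.0
```

carry_out(
  targets=[
    {"dp":[1000,0,-700],"yaw":0},
  ],
)

```text
clock: 7.22
eef_pos: [-32.6, 778.9, 786.4]
tcp_rot: [3.107, -0.292, 1.653]
contact_force: [-0.3, -0.0, 1.0]
opening: 0.998
grasp_force: 0.0
```

carry_out(
  targets=[
    {"dp":[1000,0,-700],"yaw":0},
  ],
)

```text
clock: 7.35
eef_pos: [-35.2, 784.8, 796.1]
tcp_rot: [3.104, -0.332, 1.654]
contact_force: [-0.5, -0.0, -1.1]
opening: 1.001
grasp_force: 0.0
```

carry_out(
  targets=[
    {"dp":[1000,0,-700],"yaw":0},
  ],
)

```text
clock: 7.48
eef_pos: [-37.6, 789.4, 807.2]
tcp_rot: [3.102, -0.372, 1.656]
contact_force: [0.9, -0.6, -0.8]
opening: 0.999
grasp_force: 0.0
```

carry_out(
  targets=[
    {"dp":[1000,0,-700],"yaw":0},
  ],
)

```text
clock: 7.6
eef_pos: [-40.0, 792.7, 819.7]
tcp_rot: [3.1, -0.412, 1.658]
contact_force: [0.2, -0.1, 0.1]
opening: 0.998
grasp_force: 0.0
```

```bash
python3 -c "
from h import *
st()"
```

```text
t 7.6 q [1.633, 0.588, 0.059, -0.036, 2.082, 1.53] p [-40.0, 792.7, 819.7] rpy [3.1, -0.412, 1.658] dep 1.157 az 89.1 y [0.997, 0.07, 0.038] open 0.998 g 0.0 F [0.2, -0.1, 0.1]
```

carry_out(
  targets=[
    {"dp":[1000,0,-700],"yaw":0},
  ],
)

```text
clock: 7.72
eef_pos: [-42.3, 794.7, 833.5]
tcp_rot: [3.098, -0.453, 1.66]
contact_force: [1.2, -0.0, 0.0]
opening: 1.005
grasp_force: 0.0
```

carry_out(
  targets=[
    {"dp":[1000,0,-700],"yaw":0},
  ],
)

```text
clock: 7.85
eef_pos: [-44.4, 795.3, 848.4]
tcp_rot: [3.095, -0.494, 1.662]
contact_force: [-0.7, 0.9, -0.0]
opening: 0.999
grasp_force: 0.0
```

carry_out(
  targets=[
    {"dp":[1000,0,-700],"yaw":0},
  ],
)

```text
clock: 7.98
eef_pos: [-46.4, 794.5, 864.4]
tcp_rot: [3.093, -0.534, 1.664]
contact_force: [-0.5, 0.2, 0.4]
opening: 0.999
grasp_force: 0.0
```

carry_out(
  targets=[
    {"dp":[1000,0,-700],"yaw":0},
  ],
)

```text
clock: 8.1
eef_pos: [-48.4, 792.3, 881.4]
tcp_rot: [3.09, -0.575, 1.666]
contact_force: [-0.2, 0.0, 0.1]
opening: 1.004
grasp_force: 0.0
```

carry_out(
  targets=[
    {"dp":[1000,0,-700],"yaw":0},
  ],
)

```text
clock: 8.22
eef_pos: [-50.2, 788.7, 899.4]
tcp_rot: [3.088, -0.616, 1.669]
contact_force: [0.3, 0.0, 0.1]
opening: 1.001
grasp_force: 0.0
```

carry_out(
  targets=[
    {"dp":[1000,0,-700],"yaw":0},
  ],
)

```text
clock: 8.35
eef_pos: [-52.0, 783.6, 918.2]
tcp_rot: [3.085, -0.657, 1.672]
contact_force: [0.1, -0.5, 0.1]
opening: 0.999
grasp_force: 0.0
```

carry_out(
  targets=[
    {"dp":[1000,0,-700],"yaw":0},
  ],
)

```text
clock: 8.48
eef_pos: [-53.6, 777.1, 937.6]
tcp_rot: [3.082, -0.698, 1.675]
contact_force: [0.9, 0.1, 0.0]
opening: 1.0
grasp_force: 0.0
```

carry_out(
  targets=[
    {"dp":[1000,0,-700],"yaw":0},
  ],
)

```text
clock: 8.6
eef_pos: [-55.1, 769.1, 957.7]
tcp_rot: [3.079, -0.739, 1.678]
contact_force: [0.5, -0.1, 0.4]
opening: 1.0
grasp_force: 0.0
```

carry_out(
  targets=[
    {"dp":[1000,0,-700],"yaw":0},
  ],
)

```text
clock: 8.72
eef_pos: [-56.5, 759.8, 978.2]
tcp_rot: [3.075, -0.779, 1.682]
contact_force: [-0.8, -1.1, -1.0]
opening: 0.999
grasp_force: 0.0
```

carry_out(
  targets=[
    {"dp":[1000,0,-700],"yaw":0},
  ],
)

```text
clock: 8.85
eef_pos: [-57.9, 749.0, 999.1]
tcp_rot: [3.071, -0.819, 1.686]
contact_force: [0.2, -0.1, 0.6]
opening: 0.996
grasp_force: 0.0
```

```bash
python3 -c "
from h import *
st()"
```

```text
t 8.85 q [1.673, 0.415, 0.059, -0.063, 1.847, 1.545] p [-57.9, 749.0, 999.1] rpy [3.071, -0.819, 1.686] dep 0.749 az 91.1 y [0.997, 0.064, 0.048] open 0.996 g 0.0 F [0.2, -0.1, 0.6]
```

carry_out(
  targets=[
    {"dp":[1000,0,-700],"yaw":0},
  ],
)

```text
clock: 8.98
eef_pos: [-59.0, 736.8, 1020.3]
tcp_rot: [3.067, -0.86, 1.69]
contact_force: [-0.7, 0.6, -0.4]
opening: 0.996
grasp_force: 0.0
```

carry_out(
  targets=[
    {"dp":[1000,0,-700],"yaw":0},
  ],
)

```text
clock: 9.1
eef_pos: [-60.1, 723.2, 1041.6]
tcp_rot: [3.063, -0.9, 1.695]
contact_force: [-0.9, 0.2, 0.1]
opening: 1.003
grasp_force: 0.0
```

carry_out(
  targets=[
    {"dp":[1000,0,-700],"yaw":0},
  ],
)

```text
clock: 9.22
eef_pos: [-61.1, 708.2, 1063.0]
tcp_rot: [3.058, -0.94, 1.7]
contact_force: [0.4, -0.2, -0.4]
opening: 0.997
grasp_force: 0.0
```

carry_out(
  targets=[
    {"dp":[1000,0,-700],"yaw":0},
  ],
)

```text
clock: 9.35
eef_pos: [-62.0, 692.0, 1084.3]
tcp_rot: [3.052, -0.979, 1.706]
contact_force: [-0.1, 0.5, -0.0]
opening: 1.003
grasp_force: 0.0
```

carry_out(
  targets=[
    {"dp":[1000,0,-700],"yaw":0},
  ],
)

```text
clock: 9.48
eef_pos: [-62.8, 674.4, 1105.6]
tcp_rot: [3.046, -1.019, 1.713]
contact_force: [0.5, 0.3, 0.9]
opening: 0.998
grasp_force: 0.0
```

carry_out(
  targets=[
    {"dp":[1000,0,-700],"yaw":0},
  ],
)

```text
clock: 9.6
eef_pos: [-63.4, 655.4, 1126.7]
tcp_rot: [3.038, -1.058, 1.721]
contact_force: [-0.5, -0.0, -0.5]
opening: 1.003
grasp_force: 0.0
```

carry_out(
  targets=[
    {"dp":[1000,0,-700],"yaw":0},
  ],
)

```text
clock: 9.72
eef_pos: [-64.0, 635.2, 1147.5]
tcp_rot: [3.03, -1.097, 1.73]
contact_force: [0.5, 0.5, -0.5]
opening: 1.001
grasp_force: 0.0
```

carry_out(
  targets=[
    {"dp":[1000,0,-700],"yaw":0},
  ],
)

```text
clock: 9.85
eef_pos: [-64.4, 613.8, 1167.9]
tcp_rot: [3.02, -1.136, 1.74]
contact_force: [0.1, 0.6, -0.1]
opening: 1.003
grasp_force: 0.0
```

carry_out(
  targets=[
    {"dp":[1000,0,-700],"yaw":0},
  ],
)

```text
clock: 9.98
eef_pos: [-64.7, 591.2, 1187.9]
tcp_rot: [3.008, -1.174, 1.752]
contact_force: [0.9, -0.6, -0.2]
opening: 0.997
grasp_force: 0.0
```

carry_out(
  targets=[
    {"dp":[1000,0,-700],"yaw":0},
  ],
)

```text
clock: 10.1
eef_pos: [-64.9, 567.3, 1207.4]
tcp_rot: [2.994, -1.212, 1.767]
contact_force: [0.3, -0.4, 0.3]
opening: 1.0
grasp_force: 0.0
```

```bash
cat > kin2.py <<'E'
E
python3 -c "
from h import *
st()
dp((0,600,700))"
```

```text
t 10.1 q [1.77, 0.164, 0.059, -0.152, 1.705, 1.552] p [-64.9, 567.3, 1207.4] rpy [2.994, -1.212, 1.767] dep 0.354 az 92.2 y [0.997, 0.058, 0.052] open 1.0 g 0.0 F [0.3, -0.4, 0.3]
t 10.1 q [1.77, 0.164, 0.059, -0.152, 1.705, 1.552] p [-64.9, 567.3, 1207.4] rpy [2.994, -1.212, 1.767] dep 0.354 az 92.2 y [0.997, 0.058, 0.052] open 1.0 g 0.0 F [0.3, -0.4, 0.3]
to (0, 600, 700) dp [-468.4, 40.5, 204.4]
```

Run:
```python
from h import *
import kin
from scipy.optimize import least_squares
Q=np.array([[1.579,.443,.537,-.02,2.113,1.493],[1.77,.164,.059,-.152,1.705,1.552],[1.673,.415,.059,-.063,1.847,1.545],[1.633,.588,.059,-.036,2.082,1.53],[1.241,-.072,1.524,0,1.636,-.003],[1.242,.3536,1.6341,0,1.1552,-.002]])
X=np.array([[-1.6,702.7,699.9],[-64.9,567.3,1207.4],[-57.9,749,999.1],[-40,792.7,819.7],[152.4,449.6,527],[200.5,591.5,238.6]])
O=[[3.121,-.048,1.647],[2.994,-1.212,1.767],[3.071,-.819,1.686],[3.1,-.412,1.658],[3.087,0,2.815],[-3.14,0,2.815]]
for s6 in(1,-1):
  def g(p):
    kin.P=p; return np.concatenate([kin.fk(q,1,s6)[0]-x for q,x in zip(Q,X)])
  s=least_squares(g,kin.P); kin.P=s.x; print(s6,s.x.round(1),np.abs(s.fun).max().round(1))
  print([np.round((R.from_euler('xyz',o)*kin.fk(q,1,s6)[1].inv()).magnitude(),2) for q,o in zip(Q,O)])
im=cv2.imread('pics/top0.png'); hsv=cv2.cvtColor(im,cv2.COLOR_BGR2HSV); c=r.get_calibration('top'); k=1.5625
for n,(u,v),lo,hi in [('red',(381,358),(0,150,90),(8,255,255)),('yel',(289,356),(20,150,90),(35,255,255)),('blue',(506,368),(100,150,60),(125,255,255)),('orange',(313,270),(8,150,90),(19,255,255))]:
    m=cv2.inRange(hsv,lo,hi); w=np.zeros_like(m); h=30; w[v-h:v+h,u-h:u+h]=m[v-h:v+h,u-h:u+h]
    ys,xs=np.nonzero(w); z={'orange':80}.get(n,98)
    print(n,len(xs),xs.mean(),ys.mean(),at_z(c,(xs.mean()+.5)/k-.5,(ys.mean()+.5)/k-.5,z).round(1), cv2.minAreaRect(np.c_[xs,ys].astype(np.float32)))
    if n!='orange':
        m=cv2.inRange(hsv,(0,0,165),(180,70,255)); w[:]=0; h=27; w[v-h:v+h,u-h:u+h]=m[v-h:v+h,u-h:u+h]; ys,xs=np.nonzero(w); print('  body',cv2.minAreaRect(np.c_[xs,ys].astype(np.float32)))
```

```text
1 [1.000e-01 2.941e+02 5.677e+02 4.943e+02 5.920e+01 3.336e+02] 1.5
[np.float64(0.0), np.float64(0.0), np.float64(0.0), np.float64(0.0), np.float64(0.0), np.float64(0.0)]
-1 [1.000e-01 2.941e+02 5.677e+02 4.943e+02 5.920e+01 3.336e+02] 1.5
[np.float64(2.99), np.float64(3.1), np.float64(3.09), np.float64(3.06), np.float64(0.01), np.float64(0.0)]
red 373 380.56836461126005 357.79892761394103 [461.   14.9  98. ] ((380.5, 357.5), (21.0, 21.0), 90.0)
  body ((381.800537109375, 358.3419494628906), (29.470319747924805, 28.859539031982422), 75.25643920898438)
yel 411 289.374695863747 356.42092457420927 [463.2 181.2  98. ] ((292.96337890625, 356.82928466796875), (30.589534759521484, 21.7550106048584), 6.34019136428833)
  body ((290.8865966796875, 356.49481201171875), (29.436281204223633, 29.72346305847168), 21.037511825561523)
blue 335 506.02089552238806 368.76119402985074 [ 441.6 -213.9   98. ] ((505.800048828125, 368.9000244140625), (21.0190372467041, 18.782970428466797), 26.56505012512207)
  body ((504.2179870605469, 369.2887878417969), (29.153799057006836, 27.968685150146484), 84.5596694946289)
orange 1667 311.92621475704857 270.27894421115775 [625.  145.1  80. ] ((311.518310546875, 270.1646423339844), (44.1726188659668, 43.17873001098633), 83.6598129272461)
```

```bash
cat >> kin.py <<'E'
P=np.array([.1,294.1,567.7,494.3,59.2,333.6])
def track(q,Rt,pts,step=40):
    """continuation IK along straight legs; prints joints at each waypoint and worst row"""
    p=fk(q)[0]
    for w in pts:
        w=np.array(w,float); n=max(2,int(np.linalg.norm(w-p)/step)); mx=0
        for t in np.linspace(0,1,n+1)[1:]:
            t_=p+(w-p)*t
            s=least_squares(lambda x:np.r_[(fk(x)[0]-t_)/300,(Rt*fk(x)[1].inv()).as_rotvec()],np.clip(q,lo+1e-4,hi-1e-4),bounds=(lo,hi))
            mx=max(mx,np.abs(s.x-q).max()); q=s.x
            if s.cost>1e-6: print('  FAIL at',t_.round(0),s.cost)
        print(w,q.round(2).tolist(),'max dq/step',round(mx,2)); p=w
    return q
E
python3 - <<'E'
from h import *
from kin import track
import kin
s,Rt=st()
Rn=Rt*R.from_euler('z',np.radians(3.2)); print(Rn.as_matrix().round(3))
q=track(s['qpos'],Rn,[(400,480,750),(480,-250,400),(442,-300,150),(442,-300,42),(442,-201,42),(442,-201,62),(552,-201,62),(552,-201,42),(552,-290,42),(552,-290,200),(461,-90,200),(461,-60,42),(461,28,42),(461,28,250),(600,-100,350)])
track(q,Rn*R.from_euler('z',-np.pi*.999),[(600,-100,351)])
track(q,Rn,[(636,-85,200),(636,-85,97),(636,-170,97),(636,-250,250),(463,100,250),(463,195,42)])
dp((400,480,750))
E
```

```text
t 10.1 q [1.77, 0.164, 0.059, -0.152, 1.705, 1.552] p [-64.9, 567.3, 1207.4] rpy [2.994, -1.212, 1.767] dep 0.354 az 92.2 y [0.997, 0.058, 0.052] open 1.0 g 0.0 F [0.3, -0.4, 0.3]
[[-0.013  0.999 -0.036]
 [ 0.347  0.038  0.937]
 [ 0.938 -0.001 -0.347]]
[400. 480. 750.] [0.39, -0.09, 1.53, 1.16, 1.3, 0.25] max dq/step 0.33
[ 480. -250.  400.] [-0.85, 0.59, 1.39, 0.77, 2.13, -0.82] max dq/step 0.09
[ 442. -300.  150.] [-0.93, 0.9, 1.43, 0.59, 1.9, -1.12] max dq/step 0.06
[ 442. -300.   42.] [-0.93, 1.05, 1.4, 0.57, 1.8, -1.19] max dq/step 0.08
[ 442. -201.   42.] [-0.85, 0.98, 1.6, 0.64, 1.66, -1.23] max dq/step 0.1
[ 442. -201.   62.] [-0.85, 0.95, 1.61, 0.64, 1.68, -1.21] max dq/step 0.02
[ 552. -201.   62.] [-0.74, 1.02, 1.41, 0.75, 1.74, -1.08] max dq/step 0.1
[ 552. -201.   42.] [-0.74, 1.05, 1.4, 0.74, 1.72, -1.09] max dq/step 0.01
[ 552. -290.   42.] [-0.82, 1.12, 1.22, 0.69, 1.84, -1.06] max dq/step 0.09
[ 552. -290.  200.] [-0.82, 0.91, 1.25, 0.73, 1.97, -0.94] max dq/step 0.07
[461. -90. 200.] [-0.71, 0.68, 1.78, 0.77, 1.7, -1.08] max dq/step 0.12
[461. -60.  42.] [-0.67, 0.9
[... 397 characters left out ...]
8, 0.98, 2.08, -3.02] max dq/step 2.3
[636. -85. 200.] [-0.55, 0.83, 1.44, 0.91, 1.75, -0.86] max dq/step 0.07
[636. -85.  97.] [-0.55, 0.97, 1.43, 0.9, 1.67, -0.97] max dq/step 0.07
[ 636. -170.   97.] [-0.64, 1.02, 1.29, 0.84, 1.77, -0.95] max dq/step 0.07
[ 636. -250.  250.] [-0.71, 0.9, 1.14, 0.85, 1.99, -0.78] max dq/step 0.06
[463. 100. 250.] [-0.42, 0.49, 2.0, 1.0, 1.55, -1.0] max dq/step 0.12
[463. 195.  42.] [-0.24, 0.89, 2.04, 1.22, 1.28, -1.35] max dq/step 0.09
t 10.1 q [1.77, 0.164, 0.059, -0.152, 1.705, 1.552] p [-64.9, 567.3, 1207.4] rpy [2.994, -1.212, 1.767] dep 0.354 az 92.2 y [0.997, 0.058, 0.052] open 1.0 g 0.0 F [0.3, -0.4, 0.3]
to (400, 480, 750) dp [-490.2, 434.9, 60.1]
```

carry_out(
  targets=[
    {"dp":[-41,36,5],"yaw":1},
    {"dp":[-82,72,10],"yaw":2},
    {"dp":[-123,109,15],"yaw":3.2},
    {"dp":[-163,145,20],"yaw":3.2},
    {"dp":[-204,181,25],"yaw":3.2},
    {"dp":[-245,217,30],"yaw":3.2},
    {"dp":[-286,254,35],"yaw":3.2},
    {"dp":[-327,290,40],"yaw":3.2},
    {"dp":[-368,326,45],"yaw":3.2},
    {"dp":[-409,362,50],"yaw":3.2},
    {"dp":[-449,399,55],"yaw":3.2},
    {"dp":[-490,435,60],"yaw":3.2},
  ],
)

```text
clock: 11.6
eef_pos: [400.8, 479.8, 748.2]
tcp_rot: [3.139, -1.213, 1.611]
contact_force: [0.5, 0.6, 0.1]
opening: 0.999
grasp_force: 0.0
```

```bash
python3 -c "
from h import *
dp((480,-250,400),(442,-300,200))"
```

```text
t 11.6 q [0.38, -0.093, 1.535, 1.157, 1.3, 0.248] p [400.8, 479.8, 748.2] rpy [3.139, -1.213, 1.611] dep 0.357 az 92.1 y [0.999, 0.038, 0.001] open 0.999 g 0.0 F [0.5, 0.6, 0.1]
to (480, -250, 400) dp [-582.4, 51.3, -564.2]
to (442, -300, 200) dp [-786.7, 11.3, -539.8]
```

carry_out(
  targets=[
    {"dp":[-44,4,-42],"yaw":0},
    {"dp":[-87,8,-85],"yaw":0},
    {"dp":[-131,12,-127],"yaw":0},
    {"dp":[-175,15,-169],"yaw":0},
    {"dp":[-218,19,-212],"yaw":0},
    {"dp":[-262,23,-254],"yaw":0},
    {"dp":[-306,27,-296],"yaw":0},
    {"dp":[-349,31,-339],"yaw":0},
    {"dp":[-393,34,-381],"yaw":0},
    {"dp":[-437,38,-423],"yaw":0},
    {"dp":[-480,42,-465],"yaw":0},
    {"dp":[-524,46,-508],"yaw":0},
  ],
)

```text
clock: 13.1
eef_pos: [471.1, -178.0, 434.9]
tcp_rot: [-3.14, -1.212, 1.608]
contact_force: [1.0, -0.4, 0.3]
opening: 1.0
grasp_force: 0.0
```

```bash
python3 -c "
from h import *
dp((445,-300,200),(442,-300,60))
im=r.grab_frame('top'); cv2.imwrite('pics/a1.png',cv2.resize(im[:,:,::-1],(800,600)))"
```

```text
t 13.1 q [-0.796, 0.47, 1.504, 0.813, 2.094, -0.776] p [471.1, -178.0, 434.9] rpy [-3.14, -1.212, 1.608] dep 0.359 az 92.2 y [0.999, 0.039, -0.0] open 1.0 g 0.0 F [1.0, -0.4, 0.3]
to (445, -300, 200) dp [-262.5, -30.7, -30.7]
to (442, -300, 60) dp [-393.5, -33.7, 18.6]
```

View pics/a1.png

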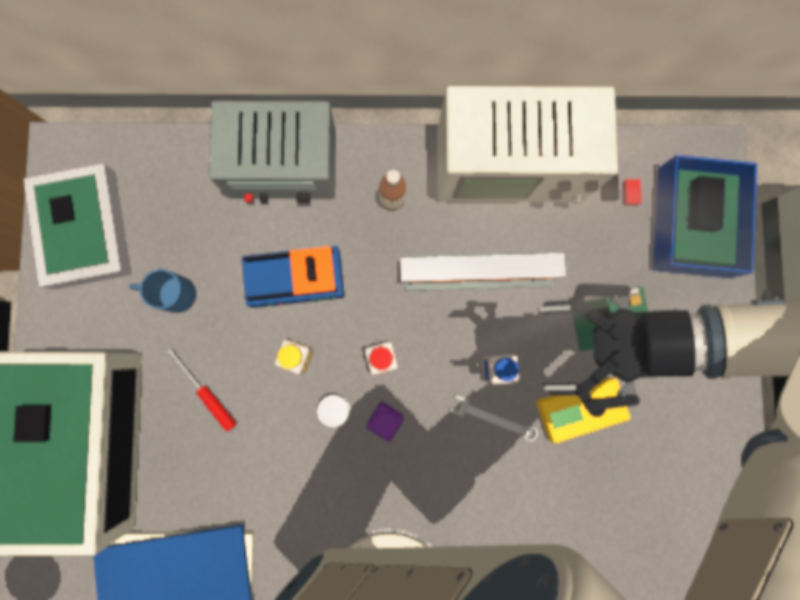

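carry_out(
  targets=[
    {"dp":[-60,-10,-10],"yaw":0},
    {"dp":[-120,-20,-20],"yaw":0},
    {"dp":[-180,-30,-22],"yaw":0},
    {"dp":[-240,-30,-22],"yaw":0},
    {"dp":[-290,-30,-5],"yaw":0},
    {"dp":[-335,-30,12],"yaw":0},
    {"dp":[-375,-30,28],"yaw":0},
    {"dp":[-375,-30,28],"yaw":0},
  ],
)

```text
clock: 14.15
eef_pos: [444.0, -281.1, 72.5]
tcp_rot: [-3.13, -1.217, 1.599]
contact_force: [-0.0, 0.4, 0.4]
opening: 0.997
grasp_force: 0.0
```

```bash
python3 -c "
from h import *
dp((442,-201,42))
a=r.grab_frame('wrist'); b=r.grab_frame('scene')
cv2.imwrite('pics/a2.png',np.hstack([cv2.resize(a[:,:,::-1],(400,300)),cv2.resize(b[100:340,60:380,::-1],(400,300))]))"
```

```text
t 14.15 q [-0.918, 0.993, 1.448, 0.587, 1.803, -1.176] p [444.0, -281.1, 72.5] rpy [-3.13, -1.217, 1.599] dep 0.354 az 92.3 y [0.999, 0.039, -0.004] open 0.997 g 0.0 F [-0.0, 0.4, 0.4]
to (442, -201, 42) dp [-0.8, 1.3, 85.7]
```

View pics/a2.png

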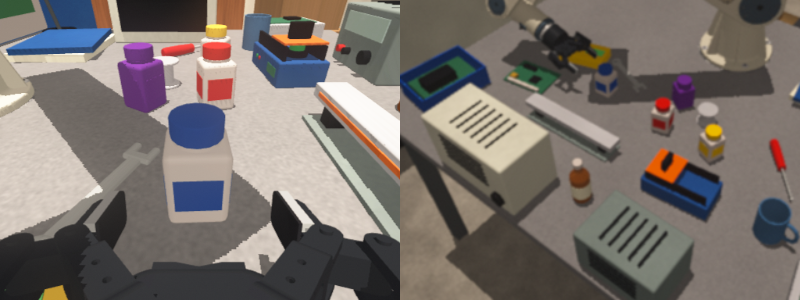

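carry_out(
  targets=[
    {"dp":[0,1,30],"yaw":0},
    {"dp":[0,1,60],"yaw":0},
    {"dp":[0,1,86],"yaw":0},
    {"dp":[0,1,86],"yaw":0},
  ],
)

```text
clock: 14.75
eef_pos: [443.1, -201.3, 46.5]
tcp_rot: [3.141, -1.213, 1.611]
contact_force: [0.3, 0.3, 0.1]
opening: 0.999
grasp_force: 0.0
```

carry_out(
  targets=[
    {"dp":[0,0,0],"yaw":0},
    {"dp":[0,0,0],"yaw":0},
    {"dp":[0,0,0],"yaw":0},
    {"dp":[0,0,0],"yaw":0},
    {"dp":[0,0,0],"yaw":0},
    {"dp":[0,0,0],"yaw":0},
  ],
  fingers=-1,
  grip_force=60,
)

```text
clock: 15.5
eef_pos: [443.1, -203.1, 45.7]
tcp_rot: [3.139, -1.214, 1.61]
contact_force: [-0.9, -3.8, 7.0]
opening: 0.628
grasp_force: 54.9
```

carry_out(
  targets=[
    {"dp":[14,0,-5],"yaw":0},
    {"dp":[14,30,-5],"yaw":0},
    {"dp":[14,60,-5],"yaw":0},
    {"dp":[14,90,-5],"yaw":0},
    {"dp":[14,110,-5],"yaw":0},
    {"dp":[14,110,-5],"yaw":0},
  ],
)

```text
clock: 16.25
eef_pos: [553.6, -197.4, 59.6]
tcp_rot: [3.141, -1.212, 1.611]
contact_force: [0.4, -0.6, -3.1]
opening: 0.632
grasp_force: 55.3
```

```bash
python3 -c "
from h import *
dp((552,-201,42))"
```

```text
t 16.25 q [-0.736, 1.022, 1.41, 0.744, 1.732, -1.08] p [553.6, -197.4, 59.6] rpy [3.141, -1.212, 1.611] dep 0.359 az 92.2 y [0.999, 0.039, 0.0] open 0.632 g 55.3 F [0.4, -0.6, -3.1]
to (552, -201, 42) dp [-17.7, -1.7, 2.9]
```

carry_out(
  targets=[
    {"dp":[-7,0,2],"yaw":0},
    {"dp":[-14,0,5],"yaw":0},
    {"dp":[-14,0,5],"yaw":0},
  ],
)

```text
clock: 16.62
eef_pos: [551.7, -197.9, 45.6]
tcp_rot: [-3.139, -1.217, 1.606]
contact_force: [-2.3, -1.7, 4.7]
opening: 0.624
grasp_force: 56.8
```

carry_out(
  targets=[
    {"dp":[0,0,0],"yaw":0},
    {"dp":[0,0,0],"yaw":0},
    {"dp":[0,0,0],"yaw":0},
  ],
  fingers=0.45,
)

```text
clock: 17.0
eef_pos: [549.1, -197.3, 45.4]
tcp_rot: [-3.128, -1.219, 1.599]
contact_force: [-14.2, 0.6, 7.8]
opening: 0.722
grasp_force: 0.0
```

carry_out(
  targets=[
    {"dp":[0,0,-40],"yaw":0},
    {"dp":[0,0,-80],"yaw":0},
    {"dp":[15,0,-125],"yaw":0},
    {"dp":[75,0,-135],"yaw":0},
    {"dp":[130,0,-135],"yaw":0},
    {"dp":[185,0,-135],"yaw":0},
  ],
)

```text
clock: 17.75
eef_pos: [554.3, -259.3, 266.5]
tcp_rot: [-3.138, -1.215, 1.604]
contact_force: [-0.3, 0.3, -0.3]
opening: 0.726
grasp_force: 0.0
```

```bash
python3 -c "
from h import *
dp((461,-150,230),(465,-90,130),(463,-57,77),(461,27,46))
im=r.grab_frame('top'); cv2.imwrite('pics/a3.png',cv2.resize(im[:,:,::-1],(800,600)))"
```

```text
t 17.75 q [-0.793, 0.808, 1.3, 0.769, 2.0, -0.879] p [554.3, -259.3, 266.5] rpy [-3.138, -1.215, 1.604] dep 0.356 az 92.2 y [0.999, 0.037, -0.001] open 0.726 g 0.0 F [-0.3, 0.3, -0.3]
to (461, -150, 230) dp [5.0, -89.1, 118.3]
to (465, -90, 130) dp [-67.9, -82.8, 209.2]
to (463, -57, 77) dp [-106.1, -83.5, 258.7]
to (461, 27, 46) dp [-105.9, -82.3, 348.2]
```

View pics/a3.png

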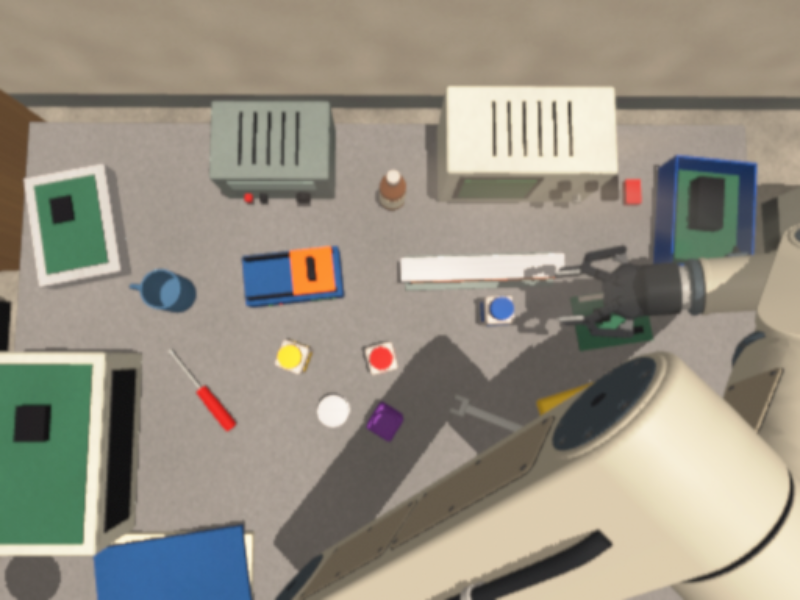

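carry_out(
  targets=[
    {"dp":[0,-45,40],"yaw":0},
    {"dp":[5,-89,80],"yaw":0},
    {"dp":[5,-89,120],"yaw":0},
    {"dp":[-30,-87,170],"yaw":0},
    {"dp":[-68,-84,210],"yaw":0},
    {"dp":[-106,-84,250],"yaw":0},
    {"dp":[-106,-83,280],"yaw":0},
    {"dp":[-106,-83,315],"yaw":0},
    {"dp":[-106,-82,348],"yaw":0},
    {"dp":[-106,-82,348],"yaw":0},
  ],
  fingers=1,
)

```text
clock: 19.05
eef_pos: [460.5, 27.8, 43.8]
tcp_rot: [-3.132, -1.216, 1.602]
contact_force: [0.4, -1.3, 0.7]
opening: 1.0
grasp_force: 0.0
```

carry_out(
  targets=[
    {"dp":[0,0,0],"yaw":0},
    {"dp":[0,0,0],"yaw":0},
    {"dp":[0,0,0],"yaw":0},
    {"dp":[0,0,0],"yaw":0},
    {"dp":[0,0,0],"yaw":0},
    {"dp":[0,0,0],"yaw":0},
  ],
  fingers=-1,
  grip_force=80,
)

```text
clock: 19.8
eef_pos: [462.4, 25.3, 45.0]
tcp_rot: [3.141, -1.214, 1.609]
contact_force: [-0.8, -3.6, 6.3]
opening: 0.67
grasp_force: 80.7
```

carry_out(
  targets=[
    {"dp":[20,0,-7],"yaw":0},
    {"dp":[65,0,-24],"yaw":0},
    {"dp":[115,0,-43],"yaw":0},
    {"dp":[170,0,-63],"yaw":0},
    {"dp":[225,0,-83],"yaw":0},
    {"dp":[225,0,-83],"yaw":0},
  ],
)

```text
clock: 20.55
eef_pos: [463.3, 25.9, 286.8]
tcp_rot: [3.124, -1.209, 1.624]
contact_force: [-1.1, 0.1, -4.5]
opening: 0.651
grasp_force: 82.0
```

```bash
python3 -c "
from h import *
dp((500,-60,300))
a=r.grab_frame('wrist'); b=r.grab_frame('scene')
cv2.imwrite('pics/a4.png',np.hstack([cv2.resize(a[:,:,::-1],(400,300)),cv2.resize(b[100:340,60:380,::-1],(400,300))]))"
```

```text
t 20.55 q [-0.547, 0.463, 1.913, 0.903, 1.672, -0.956] p [463.3, 25.9, 286.8] rpy [3.124, -1.209, 1.624] dep 0.362 az 92.0 y [0.999, 0.037, 0.006] open 0.651 g 82.0 F [-1.1, 0.1, -4.5]
to (500, -60, 300) dp [-18.8, 33.6, -86.2]
```

View pics/a4.png

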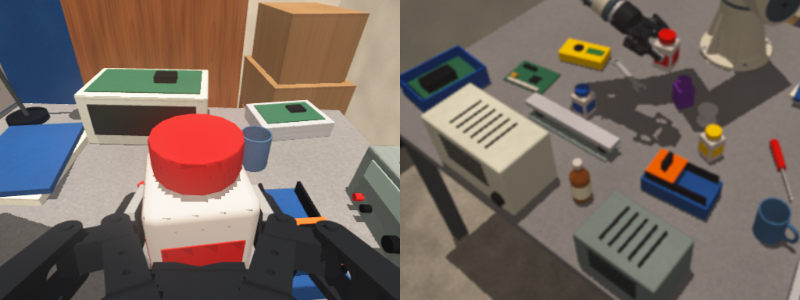

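carry_out(
  targets=[
    {"dp":[0,10,-8],"yaw":10},
    {"dp":[0,20,-16],"yaw":20},
    {"dp":[0,30,-24],"yaw":30},
    {"dp":[0,40,-32],"yaw":40},
    {"dp":[0,50,-40],"yaw":50},
    {"dp":[0,60,-48],"yaw":60},
    {"dp":[0,70,-56],"yaw":70},
    {"dp":[0,80,-64],"yaw":80},
    {"dp":[0,90,-72],"yaw":90},
    {"dp":[0,100,-80],"yaw":100},
    {"dp":[0,110,-88],"yaw":110},
    {"dp":[0,120,-96],"yaw":120},
  ],
)

```text
clock: 22.15
eef_pos: [585.5, -58.6, 314.5]
tcp_rot: [-1.979, 0.498, -0.164]
contact_force: [-0.2, -0.2, -3.1]
opening: 0.655
grasp_force: 82.5
```

carry_out(
  targets=[
    {"dp":[0,0,0],"yaw":10},
    {"dp":[0,0,0],"yaw":20},
    {"dp":[0,0,0],"yaw":30},
    {"dp":[0,0,0],"yaw":40},
    {"dp":[0,0,0],"yaw":50},
    {"dp":[0,0,0],"yaw":60},
    {"dp":[0,0,0],"yaw":60},
    {"dp":[0,0,0],"yaw":60},
  ],
)

```text
clock: 23.15
eef_pos: [585.4, -58.3, 316.0]
tcp_rot: [-3.139, 1.214, -1.529]
contact_force: [0.7, 0.6, -3.5]
opening: 0.656
grasp_force: 82.2
```

```bash
python3 -c "
from h import *
st()
a=r.grab_frame('wrist'); b=r.grab_frame('scene')
cv2.imwrite('pics/a5.png',np.hstack([cv2.resize(a[:,:,::-1],(400,300)),cv2.resize(b[100:340,60:380,::-1],(400,300))]))"
```

```text
t 23.15 q [-0.559, 0.614, 1.552, 0.924, 1.814, 2.353] p [585.4, -58.3, 316.0] rpy [-3.139, 1.214, -1.529] dep 0.356 az 92.2 y [-0.999, -0.039, -0.001] open 0.656 g 82.2 F [0.7, 0.6, -3.5]
```

View pics/a5.png

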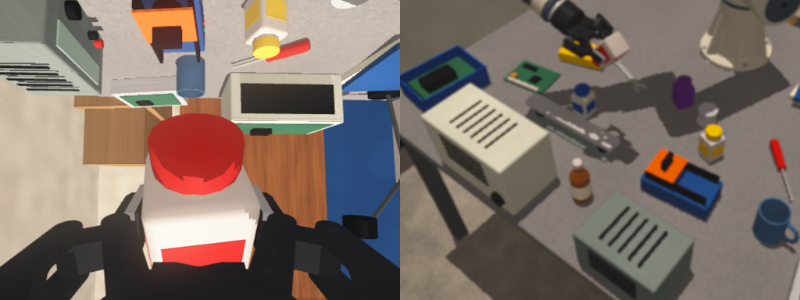

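carry_out(
  targets=[
    {"dp":[0,0,0],"yaw":0},
    {"dp":[0,0,0],"yaw":0},
    {"dp":[0,0,0],"yaw":0},
    {"dp":[0,0,0],"yaw":0},
    {"dp":[0,0,0],"yaw":0},
    {"dp":[0,0,0],"yaw":0},
    {"dp":[0,0,0],"yaw":0},
    {"dp":[0,0,0],"yaw":0},
    {"dp":[0,0,0],"yaw":0},
    {"dp":[0,0,0],"yaw":0},
    {"dp":[0,0,0],"yaw":0},
    {"dp":[0,0,0],"yaw":0},
  ],
)

```text
clock: 24.75
eef_pos: [585.5, -58.2, 317.4]
tcp_rot: [3.139, 1.214, -1.535]
contact_force: [-0.8, 0.3, -3.0]
opening: 0.658
grasp_force: 82.2
```

carry_out(
  targets=[
    {"dp":[0,0,0],"yaw":0},
    {"dp":[0,0,0],"yaw":0},
    {"dp":[0,0,0],"yaw":0},
    {"dp":[0,0,0],"yaw":0},
    {"dp":[0,0,0],"yaw":0},
    {"dp":[0,0,0],"yaw":0},
    {"dp":[0,0,0],"yaw":0},
    {"dp":[0,0,0],"yaw":0},
    {"dp":[0,0,0],"yaw":0},
    {"dp":[0,0,0],"yaw":0},
    {"dp":[0,0,0],"yaw":0},
    {"dp":[0,0,0],"yaw":0},
  ],
)

```text
clock: 26.25
eef_pos: [585.5, -58.2, 317.5]
tcp_rot: [3.14, 1.214, -1.534]
contact_force: [0.5, 0.3, -3.3]
opening: 0.656
grasp_force: 82.2
```

carry_out(
  targets=[
    {"dp":[0,0,0],"yaw":-10},
    {"dp":[0,0,0],"yaw":-20},
    {"dp":[0,0,0],"yaw":-30},
    {"dp":[0,0,0],"yaw":-40},
    {"dp":[0,0,0],"yaw":-50},
    {"dp":[0,0,0],"yaw":-60},
    {"dp":[0,0,0],"yaw":-70},
    {"dp":[0,0,0],"yaw":-80},
    {"dp":[0,0,0],"yaw":-90},
    {"dp":[0,0,0],"yaw":-100},
    {"dp":[0,0,0],"yaw":-110},
    {"dp":[0,0,0],"yaw":-120},
  ],
)

```text
clock: 27.75
eef_pos: [585.5, -58.2, 317.5]
tcp_rot: [-1.979, -0.492, 0.24]
contact_force: [0.0, -0.1, -3.2]
opening: 0.656
grasp_force: 82.5
```

carry_out(
  targets=[
    {"dp":[0,0,0],"yaw":-10},
    {"dp":[0,0,0],"yaw":-20},
    {"dp":[0,0,0],"yaw":-30},
    {"dp":[0,0,0],"yaw":-40},
    {"dp":[0,0,0],"yaw":-50},
    {"dp":[0,0,0],"yaw":-60},
    {"dp":[0,0,0],"yaw":-60},
    {"dp":[0,0,0],"yaw":-60},
  ],
)

```text
clock: 28.75
eef_pos: [585.5, -58.2, 317.5]
tcp_rot: [-3.129, -1.214, 1.596]
contact_force: [-0.1, 0.0, -3.8]
opening: 0.658
grasp_force: 82.3
```

Run:
```python
from h import *
s,_=st()
c=r.get_calibration('top'); T=r.grab_frame('top'); W=r.grab_frame('wrist'); cw=r.get_calibration('wrist')
cv2.imwrite('pics/a6t.png',T[:,:,::-1])
# bar edges in the first top image
im=cv2.imread('pics/top0.png'); k=1.5625
m=cv2.inRange(cv2.cvtColor(im,cv2.COLOR_BGR2HSV),(0,0,185),(180,40,255)); m[:245]=0;m[290:]=0;m[:,:390]=0;m[:,575:]=0
m=cv2.morphologyEx(m,cv2.MORPH_OPEN,np.ones((5,5)))
ys,xs=np.nonzero(m); rc=cv2.minAreaRect(np.c_[xs,ys].astype(np.float32)); b=cv2.boxPoints(rc)
P=np.array([at_z(c,(u+.5)/k-.5,(v+.5)/k-.5,55) for u,v in b]); print(rc,P.round(1),P.mean(0).round(1),[np.linalg.norm(P[i]-P[(i+1)%4]).round(0) for i in range(4)])
```

```text
t 28.75 q [-0.558, 0.612, 1.551, 0.925, 1.815, -0.781] p [585.5, -58.2, 317.5] rpy [-3.129, -1.214, 1.596] dep 0.357 az 92.2 y [0.999, 0.037, -0.004] open 0.658 g 82.3 F [-0.1, 0.0, -3.8]
((482.82513427734375, 266.398681640625), (23.336185455322266, 164.20729064941406), 88.48258972167969) [[ 655.8  -22.3   55. ]
 [ 665.4 -341.3   55. ]
 [ 619.6 -341.2   55. ]
 [ 610.2  -23.5   55. ]] [ 637.8 -182.1   55. ] [np.float64(319.0), np.float64(46.0), np.float64(318.0), np.float64(46.0)]
```

Run:
```python
from h import *
c=r.get_calibration('top'); im=cv2.imread('pics/a6t.png'); hsv=cv2.cvtColor(im,cv2.COLOR_BGR2HSV)
pc=proj(c,[[585,-68,370]])[0]; u,v=pc.astype(int); print(pc)
m=cv2.inRange(hsv,(0,150,90),(8,255,255)); w=np.zeros_like(m); w[v-40:v+40,u-40:u+40]=m[v-40:v+40,u-40:u+40]
ys,xs=np.nonzero(w); print(len(xs),xs.min(),xs.max(),ys.min(),ys.max()); print(at_z(c,xs.mean(),ys.mean(),370).round(1))
cv2.imwrite('pics/a6.png',cv2.resize(im[v-70:v+70,u-80:u+80],(640,560)))
dp((635,-77,160),(635,-77,101))
```

```text
[281.43225001 169.57461056]
308 271 290 160 179
[584.9 -65.  370. ]
t 28.85 q [-0.558, 0.612, 1.551, 0.925, 1.815, -0.782] p [585.5, -58.2, 317.5] rpy [-3.133, -1.214, 1.6] dep 0.357 az 92.2 y [0.999, 0.037, -0.003] open 0.655 g 82.3 F [0.4, 1.0, -2.7]
to (635, -77, 160) dp [-154.6, 49.2, 35.7]
to (635, -77, 101) dp [-209.9, 49.4, 56.3]
```

View pics/a6.png

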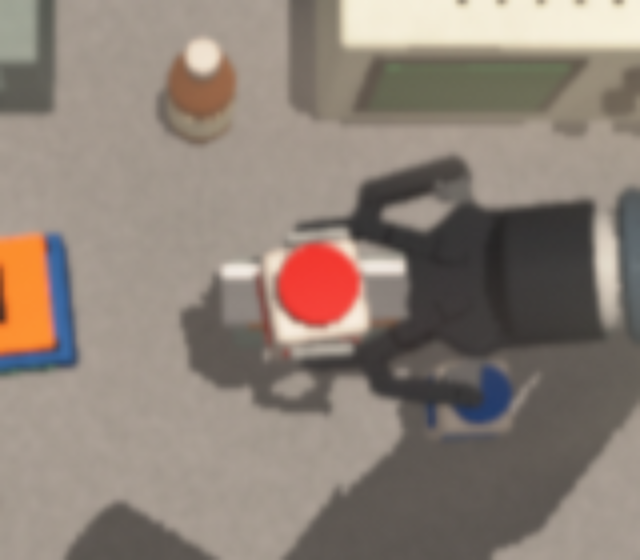

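carry_out(
  targets=[
    {"dp":[-40,15,9],"yaw":0},
    {"dp":[-80,30,18],"yaw":0},
    {"dp":[-120,45,27],"yaw":0},
    {"dp":[-155,49.5,33],"yaw":0},
    {"dp":[-180,49.5,42],"yaw":0},
    {"dp":[-195,49.5,47],"yaw":0},
    {"dp":[-206,49.5,51],"yaw":0},
    {"dp":[-206,49.5,51],"yaw":0},
  ],
)

```text
clock: 29.85
eef_pos: [635.7, -80.5, 106.6]
tcp_rot: [-3.138, -1.214, 1.606]
contact_force: [-0.2, 0.9, -2.3]
opening: 0.661
grasp_force: 82.4
```

Run:
```python
from h import *
dp((635.5,-80,100))
b=r.grab_frame('scene'); c=r.get_calibration('scene'); u,v=proj(c,[[637,-130,100]])[0].astype(int)
cv2.imwrite('pics/a7.png',cv2.resize(b[v-60:v+60,u-80:u+80,::-1],(640,480)))
```

```text
t 29.85 q [-0.548, 0.951, 1.437, 0.901, 1.671, -0.96] p [635.7, -80.5, 106.6] rpy [-3.138, -1.214, 1.606] dep 0.357 az 92.2 y [0.999, 0.038, -0.001] open 0.661 g 82.4 F [-0.2, 0.9, -2.3]
to (635.5, -80, 100) dp [-6.0, -0.2, 2.7]
```

View pics/a7.png

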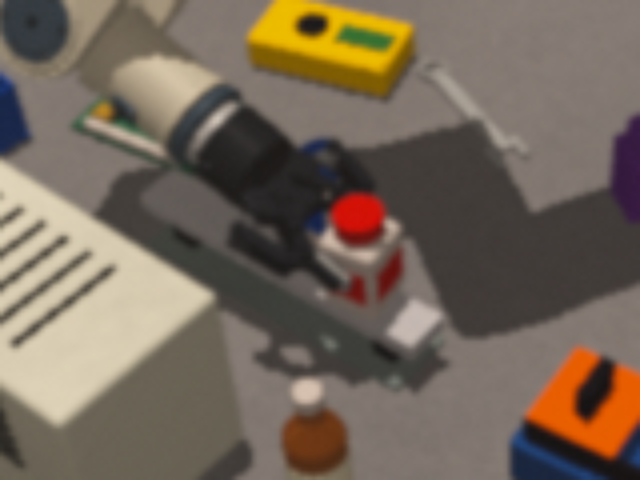

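carry_out(
  targets=[
    {"dp":[-3,0,1],"yaw":0},
    {"dp":[-5,0,2],"yaw":0},
    {"dp":[-7,0,2.5],"yaw":0},
    {"dp":[-7,0,2.5],"yaw":0},
  ],
)

```text
clock: 30.4
eef_pos: [635.9, -80.8, 100.3]
tcp_rot: [3.141, -1.215, 1.609]
contact_force: [-2.1, -1.5, 4.6]
opening: 0.656
grasp_force: 82.9
```

```bash
python3 -c "
from h import *
st()"
```

```text
t 30.4 q [-0.549, 0.961, 1.434, 0.901, 1.668, -0.967] p [635.9, -80.8, 100.3] rpy [3.141, -1.215, 1.609] dep 0.356 az 92.2 y [0.999, 0.038, 0.0] open 0.656 g 82.9 F [-2.1, -1.5, 4.6]
```

carry_out(
  targets=[
    {"dp":[0,0,0],"yaw":0},
    {"dp":[0,0,0],"yaw":0},
    {"dp":[0,0,0],"yaw":0},
    {"dp":[0,0,0],"yaw":0},
  ],
  fingers=0.7,
)

```text
clock: 30.9
eef_pos: [635.8, -80.6, 99.1]
tcp_rot: [-3.139, -1.214, 1.607]
contact_force: [0.2, -0.1, -0.0]
opening: 0.848
grasp_force: 0.0
```

carry_out(
  targets=[
    {"dp":[0,0,-15],"yaw":0},
    {"dp":[0,0,-35],"yaw":0},
    {"dp":[0,0,-65],"yaw":0},
    {"dp":[0,0,-100],"yaw":0},
    {"dp":[50,0,-130],"yaw":0},
    {"dp":[100,0,-150],"yaw":0},
    {"dp":[150,0,-160],"yaw":0},
  ],
)

```text
clock: 31.78
eef_pos: [639.5, -180.3, 298.1]
tcp_rot: [3.14, -1.212, 1.608]
contact_force: [0.1, 0.2, 0.1]
opening: 0.85
grasp_force: 0.0
```

Run:
```python
from h import *
dp((500,-100,290),(466,60,200),(466,110,76),(463,192,45))
T=r.grab_frame('top'); c=r.get_calibration('top'); hsv=cv2.cvtColor(T,cv2.COLOR_RGB2HSV)
for n,p,lo,hi in [('red',(635,-87,153),(0,150,90),(8,255,255)),('yel',(463,181,98),(20,150,90),(35,255,255)),('blue',(549,-213,98),(100,150,60),(125,255,255))]:
    u,v=proj(c,[p])[0].astype(int); m=cv2.inRange(hsv,lo,hi); w=np.zeros_like(m); w[v-22:v+22,u-22:u+22]=m[v-22:v+22,u-22:u+22]; ys,xs=np.nonzero(w)
    print(n,len(xs),at_z(c,xs.mean(),ys.mean(),p[2]).round(1))
cv2.imwrite('pics/a8.png',cv2.resize(T[100:300,120:400,::-1],(800,571)))
```

```text
t 31.775 q [-0.651, 0.791, 1.255, 0.892, 1.947, -0.739] p [639.5, -180.3, 298.1] rpy [3.14, -1.212, 1.608] dep 0.358 az 92.1 y [0.999, 0.036, 0.0] open 0.85 g 0.0 F [0.1, 0.2, 0.1]
to (500, -100, 290) dp [22.4, -136.5, 82.7]
to (466, 60, 200) dp [-5.3, -164.6, 265.2]
to (466, 110, 76) dp [-103.9, -162.9, 355.5]
to (463, 192, 45) dp [-104.1, -162.9, 443.2]
red 173 [635.5 -87.1 153. ]
yel 164 [463.7 181.2  98. ]
blue 123 [ 551.8 -207.3   98. ]
```

View pics/a8.png

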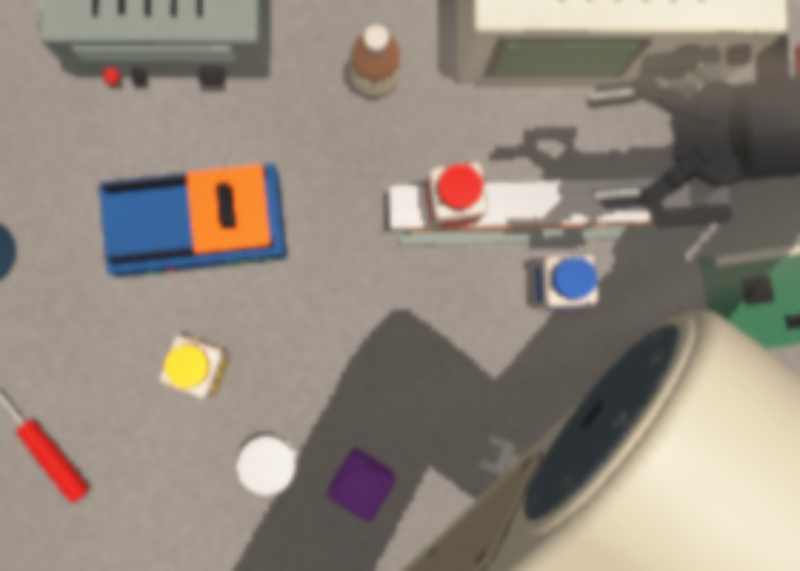

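carry_out(
  targets=[
    {"dp":[8,-45,28],"yaw":0},
    {"dp":[15,-90,55],"yaw":0},
    {"dp":[22,-136,83],"yaw":0},
    {"dp":[15,-145,135],"yaw":0},
    {"dp":[8,-155,190],"yaw":0},
    {"dp":[-5,-164,245],"yaw":0},
    {"dp":[-45,-164,285],"yaw":0},
    {"dp":[-80,-163,320],"yaw":0},
    {"dp":[-104,-163,355],"yaw":0},
    {"dp":[-104,-163,385],"yaw":0},
    {"dp":[-104,-163,415],"yaw":0},
    {"dp":[-104,-163,443],"yaw":0},
  ],
  fingers=1,
)

```text
clock: 33.33
eef_pos: [463.3, 194.0, 43.2]
tcp_rot: [3.139, -1.214, 1.61]
contact_force: [-0.2, -0.7, 0.8]
opening: 0.997
grasp_force: 0.0
```

carry_out(
  targets=[
    {"dp":[0,0,0],"yaw":0},
    {"dp":[0,0,0],"yaw":0},
  ],
)

```text
clock: 33.58
eef_pos: [463.0, 193.2, 43.7]
tcp_rot: [3.14, -1.214, 1.61]
contact_force: [-0.6, 0.6, 0.4]
opening: 1.002
grasp_force: 0.0
```

carry_out(
  targets=[
    {"dp":[0,0,0],"yaw":0},
    {"dp":[0,0,0],"yaw":0},
    {"dp":[0,0,0],"yaw":0},
    {"dp":[0,0,0],"yaw":0},
    {"dp":[0,0,0],"yaw":0},
    {"dp":[0,0,0],"yaw":0},
    {"dp":[0,0,0],"yaw":0},
  ],
  fingers=-1,
  grip_force=80,
)

```text
clock: 34.45
eef_pos: [462.7, 193.5, 44.3]
tcp_rot: [3.14, -1.215, 1.609]
contact_force: [0.3, -4.5, 5.3]
opening: 0.678
grasp_force: 79.4
```

```bash
python3 -c "
from h import *
dp((463,192,45))"
```

```text
t 34.45 q [-0.251, 0.88, 2.04, 1.213, 1.285, -1.35] p [462.7, 193.5, 44.3] rpy [3.14, -1.215, 1.609] dep 0.356 az 92.1 y [0.999, 0.037, 0.0] open 0.678 g 79.4 F [0.3, -4.5, 5.3]
to (463, 192, 45) dp [0.1, 0.2, -1.6]
```

carry_out(
  targets=[
    {"dp":[0,0,0],"yaw":0},
    {"dp":[0,0,0],"yaw":0},
    {"dp":[0,0,0],"yaw":0},
  ],
  fingers=0.6,
)

```text
clock: 34.83
eef_pos: [462.1, 194.0, 43.4]
tcp_rot: [-3.14, -1.214, 1.607]
contact_force: [-0.2, -0.0, -0.0]
opening: 0.799
grasp_force: 0.0
```

carry_out(
  targets=[
    {"dp":[0,0,0],"yaw":0},
    {"dp":[0,0,0],"yaw":0},
    {"dp":[0,0,0],"yaw":0},
    {"dp":[0,0,0],"yaw":0},
    {"dp":[0,0,0],"yaw":0},
    {"dp":[0,0,0],"yaw":0},
  ],
  fingers=-1,
  grip_force=90,
)

```text
clock: 35.58
eef_pos: [462.1, 194.2, 43.9]
tcp_rot: [-3.141, -1.214, 1.608]
contact_force: [-0.2, -3.2, 5.1]
opening: 0.662
grasp_force: 90.8
```

carry_out(
  targets=[
    {"dp":[20,0,-7],"yaw":0},
    {"dp":[65,0,-24],"yaw":0},
    {"dp":[115,0,-43],"yaw":0},
    {"dp":[170,0,-63],"yaw":0},
    {"dp":[225,0,-83],"yaw":0},
    {"dp":[240,0,-90],"yaw":0},
    {"dp":[240,0,-90],"yaw":0},
  ],
)

```text
clock: 36.45
eef_pos: [462.3, 193.6, 299.6]
tcp_rot: [3.139, -1.212, 1.612]
contact_force: [-0.2, -0.2, -1.9]
opening: 0.659
grasp_force: 91.6
```

```bash
python3 -c "
from h import *
dp((560,-60,330),(590,-160,330))"
```

```text
t 36.45 q [-0.25, 0.365, 2.046, 1.122, 1.486, -0.875] p [462.3, 193.6, 299.6] rpy [3.139, -1.212, 1.612] dep 0.359 az 92.2 y [0.999, 0.038, 0.001] open 0.659 g 91.6 F [-0.2, -0.2, -1.9]
to (560, -60, 330) dp [-62.0, 87.9, -251.4]
to (590, -160, 330) dp [-97.5, 114.1, -346.0]
```

carry_out(
  targets=[
    {"dp":[-5,7,-21],"yaw":10},
    {"dp":[-10,14,-42],"yaw":20},
    {"dp":[-15,22,-63],"yaw":30},
    {"dp":[-20,29,-84],"yaw":40},
    {"dp":[-26,36,-105],"yaw":50},
    {"dp":[-31,44,-126],"yaw":60},
    {"dp":[-36,51,-147],"yaw":70},
    {"dp":[-41,58,-168],"yaw":80},
    {"dp":[-46,66,-189],"yaw":90},
    {"dp":[-51,73,-210],"yaw":100},
    {"dp":[-57,80,-231],"yaw":110},
    {"dp":[-62,88,-251],"yaw":120},
  ],
)

```text
clock: 37.95
eef_pos: [560.0, -60.1, 326.1]
tcp_rot: [-1.978, 0.498, -0.163]
contact_force: [-0.2, 1.1, -2.2]
opening: 0.656
grasp_force: 91.7
```

carry_out(
  targets=[
    {"dp":[0,0,0],"yaw":10},
    {"dp":[0,0,0],"yaw":20},
    {"dp":[0,0,0],"yaw":30},
    {"dp":[0,0,0],"yaw":40},
    {"dp":[0,0,0],"yaw":50},
    {"dp":[0,0,0],"yaw":60},
    {"dp":[0,0,0],"yaw":60},
    {"dp":[0,0,0],"yaw":60},
  ],
)

```text
clock: 38.95
eef_pos: [559.9, -59.5, 327.8]
tcp_rot: [-3.139, 1.215, -1.529]
contact_force: [-0.3, 0.3, -1.4]
opening: 0.662
grasp_force: 91.8
```

carry_out(
  targets=[
    {"dp":[0,0,0],"yaw":0},
    {"dp":[0,0,0],"yaw":0},
    {"dp":[0,0,0],"yaw":0},
    {"dp":[0,0,0],"yaw":0},
    {"dp":[0,0,0],"yaw":0},
    {"dp":[0,0,0],"yaw":0},
    {"dp":[0,0,0],"yaw":0},
    {"dp":[0,0,0],"yaw":0},
    {"dp":[0,0,0],"yaw":0},
    {"dp":[0,0,0],"yaw":0},
    {"dp":[0,0,0],"yaw":0},
    {"dp":[0,0,0],"yaw":0},
  ],
)

```text
clock: 40.45
eef_pos: [560.1, -59.6, 329.4]
tcp_rot: [3.14, 1.214, -1.534]
contact_force: [-0.5, -0.2, -1.2]
opening: 0.66
grasp_force: 91.8
```

carry_out(
  targets=[
    {"dp":[0,0,0],"yaw":0},
    {"dp":[0,0,0],"yaw":0},
    {"dp":[0,0,0],"yaw":0},
    {"dp":[0,0,0],"yaw":0},
    {"dp":[0,0,0],"yaw":0},
    {"dp":[0,0,0],"yaw":0},
    {"dp":[0,0,0],"yaw":0},
    {"dp":[0,0,0],"yaw":0},
    {"dp":[0,0,0],"yaw":0},
    {"dp":[0,0,0],"yaw":0},
    {"dp":[0,0,0],"yaw":0},
    {"dp":[0,0,0],"yaw":0},
  ],
)

```text
clock: 41.95
eef_pos: [560.1, -59.6, 329.4]
tcp_rot: [3.14, 1.214, -1.534]
contact_force: [-0.6, -0.5, -1.1]
opening: 0.656
grasp_force: 91.8
```

```bash
python3 -c "
from h import *
dp((585,-160,330))"
```

```text
t 41.95 q [-0.58, 0.57, 1.596, 0.909, 1.827, 2.343] p [560.1, -59.6, 329.4] rpy [3.14, 1.214, -1.534] dep 0.357 az 92.2 y [-0.999, -0.038, 0.001] open 0.656 g 91.8 F [-0.6, -0.5, -1.1]
to (585, -160, 330) dp [34.8, -21.1, -95.1]
```

Held for over 3 s; turn it back while moving towards the middle slot.

carry_out(
  targets=[
    {"dp":[3,-2,-8],"yaw":-10},
    {"dp":[6,-4,-16],"yaw":-20},
    {"dp":[9,-5,-24],"yaw":-30},
    {"dp":[12,-7,-32],"yaw":-40},
    {"dp":[15,-9,-40],"yaw":-50},
    {"dp":[17,-11,-48],"yaw":-60},
    {"dp":[20,-12,-56],"yaw":-70},
    {"dp":[23,-14,-64],"yaw":-80},
    {"dp":[26,-16,-71],"yaw":-90},
    {"dp":[29,-18,-79],"yaw":-100},
    {"dp":[32,-19,-87],"yaw":-110},
    {"dp":[35,-21,-95],"yaw":-120},
  ],
)

```text
clock: 43.45
eef_pos: [584.9, -160.2, 329.7]
tcp_rot: [-1.979, -0.492, 0.24]
contact_force: [0.8, -0.8, -2.3]
opening: 0.655
grasp_force: 91.7
```

carry_out(
  targets=[
    {"dp":[0,0,0],"yaw":-10},
    {"dp":[0,0,0],"yaw":-20},
    {"dp":[0,0,0],"yaw":-30},
    {"dp":[0,0,0],"yaw":-40},
    {"dp":[0,0,0],"yaw":-50},
    {"dp":[0,0,0],"yaw":-60},
    {"dp":[0,0,0],"yaw":-60},
    {"dp":[0,0,0],"yaw":-60},
  ],
)

```text
clock: 44.45
eef_pos: [584.9, -159.9, 329.7]
tcp_rot: [-3.129, -1.214, 1.596]
contact_force: [0.1, -0.4, -1.6]
opening: 0.66
grasp_force: 91.8
```

```bash
cat >> h.py <<'E'
def lid(T,p,rng,h=22):
    c=r.get_calibration('top'); hsv=cv2.cvtColor(T,cv2.COLOR_RGB2HSV)
    u,v=proj(c,[p])[0].astype(int); m=cv2.inRange(hsv,*rng); w=np.zeros_like(m); w[v-h:v+h,u-h:u+h]=m[v-h:v+h,u-h:u+h]
    n,l,stt,cen=cv2.connectedComponentsWithStats(w); i=1+np.argmax(stt[1:,4])
    q=at_z(c,*cen[i],p[2]); print(stt[i].tolist(),q.round(1)); return q
RED=((0,150,90),(8,255,255));YEL=((20,150,90),(35,255,255));BLU=((100,150,60),(125,255,255))
E
python3 -c "
from h import *
T=r.grab_frame('top'); q=lid(T,(585,-168,384),YEL); lid(T,(635,-87,153),RED)
s,_=st(); off=q[:2]-s['eef_pos'][:2]; print('off',off)
t=np.array([637.8,-183])-off; dp((*t,160),(*t,105))"
```

```text
[316, 158, 21, 20, 330] [ 586.9 -159.2  384. ]
[274, 158, 15, 15, 175] [635.3 -87.3 153. ]
t 44.5 q [-0.672, 0.679, 1.394, 0.869, 1.947, -0.771] p [584.9, -159.9, 329.8] rpy [-3.131, -1.214, 1.598] dep 0.357 az 92.2 y [0.999, 0.037, -0.004] open 0.654 g 91.8 F [-0.5, 0.7, -1.5]
off [2.0027137 0.7301801]
t 44.5 q [-0.672, 0.679, 1.394, 0.869, 1.947, -0.771] p [584.9, -159.9, 329.8] rpy [-3.131, -1.214, 1.598] dep 0.357 az 92.2 y [0.999, 0.037, -0.004] open 0.654 g 91.8 F [-0.5, 0.7, -1.5]
to (np.float64(635.797286303824), np.float64(-183.73018010363097), 160) dp [-167.8, 50.6, 35.2]
to (np.float64(635.797286303824), np.float64(-183.73018010363097), 105) dp [-219.4, 50.8, 54.5]
```

Run:
```python
from h import *
b=r.grab_frame('scene'); c=r.get_calibration('scene'); 
pj=proj(c,[[585,-165,384]])[0]; u,v=pj.astype(int); x0,y0=max(u-60,0),max(v-40,0)
cr=cv2.resize(b[y0:y0+90,x0:x0+120,::-1],(800,600),interpolation=cv2.INTER_CUBIC)
ax=proj(c,[[585,-172,286],[585,-172,384],[585,-160,286],[585,-160,384]])
for i,col in((0,(0,255,0)),(2,(255,0,255))):
    a_=[tuple(((p-[x0,y0]+.5)*6.667).astype(int).tolist()) for p in ax[i:i+2]]; cv2.line(cr,a_[0],a_[1],col,2)
cv2.imwrite('pics/a9.png',cr)
```

```text
(no output)
```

View pics/a9.png

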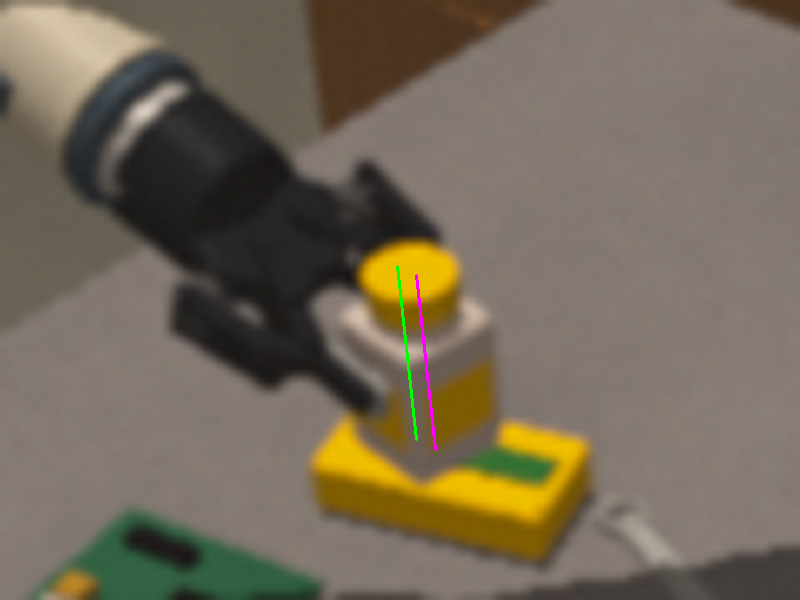

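carry_out(
  targets=[
    {"dp":[-40,15,8],"yaw":0},
    {"dp":[-80,30,16],"yaw":0},
    {"dp":[-120,45,24],"yaw":0},
    {"dp":[-155,51,32],"yaw":0},
    {"dp":[-185,51,42],"yaw":0},
    {"dp":[-205,51,49],"yaw":0},
    {"dp":[-215,51,53],"yaw":0},
    {"dp":[-220,51,55],"yaw":0},
    {"dp":[-225,51,56.5],"yaw":0},
    {"dp":[-225,51,56.5],"yaw":0},
  ],
)

```text
clock: 45.8
eef_pos: [636.8, -183.8, 99.6]
tcp_rot: [-3.141, -1.213, 1.608]
contact_force: [-0.8, -0.5, -3.1]
opening: 0.657
grasp_force: 91.8
```

```bash
python3 -c "
from h import *
st()"
```

```text
t 45.8 q [-0.656, 1.027, 1.269, 0.83, 1.789, -0.94] p [636.8, -183.8, 99.6] rpy [-3.141, -1.213, 1.608] dep 0.358 az 92.2 y [0.999, 0.038, -0.0] open 0.657 g 91.8 F [-0.8, -0.5, -3.1]
```

carry_out(
  targets=[
    {"dp":[-1,0,0.5],"yaw":0},
    {"dp":[-2,0,0.8],"yaw":0},
    {"dp":[-2,0,0.8],"yaw":0},
  ],
)

```text
clock: 46.18
eef_pos: [637.0, -184.0, 98.9]
tcp_rot: [3.138, -1.215, 1.612]
contact_force: [-1.5, -2.0, 5.6]
opening: 0.654
grasp_force: 92.7
```

```bash
python3 -c "
from h import *
st()"
```

```text
t 46.175 q [-0.656, 1.028, 1.268, 0.83, 1.79, -0.942] p [637.0, -184.0, 98.9] rpy [3.138, -1.215, 1.612] dep 0.356 az 92.2 y [0.999, 0.038, 0.001] open 0.654 g 92.7 F [-1.5, -2.0, 5.6]
```

carry_out(
  targets=[
    {"dp":[0,0,0],"yaw":0},
    {"dp":[0,0,0],"yaw":0},
    {"dp":[0,0,0],"yaw":0},
    {"dp":[0,0,0],"yaw":0},
  ],
  fingers=0.5,
)

```text
clock: 46.68
eef_pos: [636.7, -183.6, 96.9]
tcp_rot: [-3.139, -1.214, 1.607]
contact_force: [0.2, 0.3, -0.0]
opening: 0.75
grasp_force: 0.0
```

carry_out(
  targets=[
    {"dp":[0,0,-15],"yaw":0},
    {"dp":[0,0,-35],"yaw":0},
    {"dp":[0,0,-65],"yaw":0},
    {"dp":[0,0,-100],"yaw":0},
    {"dp":[50,0,-130],"yaw":0},
    {"dp":[100,0,-160],"yaw":0},
  ],
)

```text
clock: 47.42
eef_pos: [640.7, -300.6, 248.1]
tcp_rot: [-3.138, -1.214, 1.605]
contact_force: [0.8, -1.5, 0.6]
opening: 0.75
grasp_force: 0.0
```

Run:
```python
from h import *
T=r.grab_frame('top')
lid(T,(635,-87,153),RED,14); lid(T,(638,-183,153),YEL,14); q=lid(T,(552,-207,98),BLU,16)
g=np.array([q[0]-1,q[1]+12,58]); a=R.from_euler('xyz',r.sense()['tcp_rot']).as_matrix()[:,2]
dp(g-95*a+[0,0,60],g-95*a,g)
c=r.get_calibration('top'); u,v=proj(c,[(590,-190,98)])[0].astype(int)
cv2.imwrite('pics/b1.png',cv2.resize(T[v-45:v+45,u-60:u+60,::-1],(800,600),interpolation=cv2.INTER_CUBIC))
```

```text
[274, 158, 15, 15, 173] [635.5 -87.1 153. ]
[309, 157, 15, 15, 180] [ 638.4 -184.   153. ]
[315, 192, 13, 12, 122] [ 551.8 -207.4   98. ]
t 47.475 q [-0.758, 0.956, 1.013, 0.843, 2.067, -0.752] p [642.0, -302.8, 257.3] rpy [3.119, -1.208, 1.629] dep 0.363 az 92.0 y [0.999, 0.037, 0.008] open 0.75 g 0.0 F [1.4, -1.8, 5.6]
to [ 553.88523958 -284.18151384  151.71970686] dp [-90.3, -88.2, 57.7]
to [ 553.88523958 -284.18151384   91.71970686] dp [-146.4, -88.7, 79.0]
to [ 550.83946978 -195.41944618   58.        ] dp [-146.4, -88.7, 174.0]
```

View pics/b1.png

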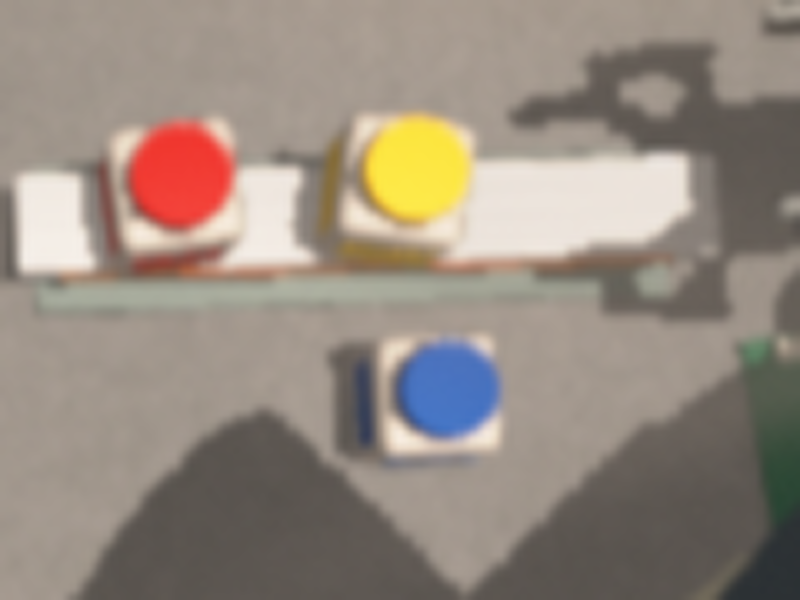

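carry_out(
  targets=[
    {"dp":[0,0,0],"yaw":0},
    {"dp":[0,0,0],"yaw":0},
  ],
  fingers=0.55,
)

```text
clock: 47.72
eef_pos: [640.8, -298.9, 245.8]
tcp_rot: [-3.136, -1.214, 1.603]
contact_force: [0.1, -0.7, 0.3]
opening: 0.773
grasp_force: 0.0
```

Run:
```python
from h import *
g=np.array([550.5,-195.5,58]); a=R.from_euler('xyz',r.sense()['tcp_rot']).as_matrix()[:,2]
dp(g-95*a+[0,0,60],g-95*a,g)
```

```text
t 47.725 q [-0.755, 0.966, 1.024, 0.839, 2.058, -0.758] p [640.8, -298.9, 245.8] rpy [-3.136, -1.214, 1.603] dep 0.357 az 92.2 y [0.999, 0.038, -0.002] open 0.773 g 0.0 F [0.1, -0.7, 0.3]
to [ 553.91800429 -284.45025935  151.18386066] dp [-82.6, -86.0, 49.7]
to [ 553.91800429 -284.45025935   91.18386066] dp [-138.8, -85.9, 70.7]
to [ 550.5 -195.5   58. ] dp [-138.8, -85.9, 165.7]
```

carry_out(
  targets=[
    {"dp":[-28,-29,17],"yaw":0},
    {"dp":[-55,-58,34],"yaw":0},
    {"dp":[-83,-86,50],"yaw":0},
    {"dp":[-112,-86,61],"yaw":0},
    {"dp":[-139,-86,71],"yaw":0},
    {"dp":[-139,-86,100],"yaw":0},
    {"dp":[-139,-86,130],"yaw":0},
    {"dp":[-139,-86,150],"yaw":0},
    {"dp":[-139,-86,165],"yaw":0},
    {"dp":[-139,-86,165],"yaw":0},
  ],
)

```text
clock: 48.98
eef_pos: [550.9, -195.1, 58.5]
tcp_rot: [-3.137, -1.214, 1.606]
contact_force: [-0.9, -0.4, -0.8]
opening: 0.777
grasp_force: 0.0
```

carry_out(
  targets=[
    {"dp":[0,0,0],"yaw":0},
    {"dp":[0,0,0],"yaw":0},
    {"dp":[0,0,0],"yaw":0},
    {"dp":[0,0,0],"yaw":0},
    {"dp":[0,0,0],"yaw":0},
  ],
  fingers=-1,
  grip_force=90,
)

```text
clock: 49.6
eef_pos: [551.3, -196.3, 59.2]
tcp_rot: [-3.142, -1.213, 1.609]
contact_force: [1.2, -1.8, 3.0]
opening: 0.622
grasp_force: 94.0
```

carry_out(
  targets=[
    {"dp":[15,0,-5],"yaw":0},
    {"dp":[50,0,-18],"yaw":0},
    {"dp":[95,0,-35],"yaw":0},
    {"dp":[145,0,-54],"yaw":0},
    {"dp":[195,0,-73],"yaw":0},
    {"dp":[240,0,-90],"yaw":0},
    {"dp":[260,0,-97],"yaw":0},
    {"dp":[260,0,-97],"yaw":0},
  ],
)

```text
clock: 50.6
eef_pos: [551.3, -195.7, 336.8]
tcp_rot: [3.14, -1.212, 1.61]
contact_force: [-0.6, 0.4, -4.2]
opening: 0.624
grasp_force: 94.1
```

```bash
python3 -c "
from h import *
dp((590,-250,330))
T=r.grab_frame('top'); lid(T,(551,-207,370),BLU,22)"
```

```text
t 50.6 q [-0.737, 0.667, 1.397, 0.823, 1.994, -0.81] p [551.3, -195.7, 336.8] rpy [3.14, -1.212, 1.61] dep 0.359 az 92.2 y [0.999, 0.038, 0.0] open 0.624 g 94.1 F [-0.6, 0.4, -4.2]
to (590, -250, 330) dp [-26.0, 36.6, -49.7]
[344, 190, 11, 4, 17] [ 537.9 -209.7  370. ]
```

carry_out(
  targets=[
    {"dp":[0,0,0],"yaw":10},
    {"dp":[0,0,0],"yaw":20},
    {"dp":[0,0,0],"yaw":30},
    {"dp":[0,0,0],"yaw":40},
    {"dp":[0,0,0],"yaw":50},
    {"dp":[0,0,0],"yaw":60},
    {"dp":[0,0,0],"yaw":70},
    {"dp":[0,0,0],"yaw":80},
    {"dp":[0,0,0],"yaw":90},
    {"dp":[0,0,0],"yaw":100},
    {"dp":[0,0,0],"yaw":110},
    {"dp":[0,0,0],"yaw":120},
  ],
)

```text
clock: 52.15
eef_pos: [550.9, -195.5, 333.4]
tcp_rot: [-1.977, 0.498, -0.163]
contact_force: [-0.2, 0.4, -2.8]
opening: 0.622
grasp_force: 94.1
```

carry_out(
  targets=[
    {"dp":[0,0,0],"yaw":10},
    {"dp":[0,0,0],"yaw":20},
    {"dp":[0,0,0],"yaw":30},
    {"dp":[0,0,0],"yaw":40},
    {"dp":[0,0,0],"yaw":50},
    {"dp":[0,0,0],"yaw":60},
    {"dp":[0,0,0],"yaw":60},
    {"dp":[0,0,0],"yaw":60},
  ],
)

```text
clock: 53.15
eef_pos: [551.1, -195.7, 335.0]
tcp_rot: [-3.138, 1.215, -1.528]
contact_force: [-0.5, 0.7, -2.8]
opening: 0.622
grasp_force: 94.2
```

carry_out(
  targets=[
    {"dp":[0,0,0],"yaw":0},
    {"dp":[0,0,0],"yaw":0},
    {"dp":[0,0,0],"yaw":0},
    {"dp":[0,0,0],"yaw":0},
    {"dp":[0,0,0],"yaw":0},
    {"dp":[0,0,0],"yaw":0},
    {"dp":[0,0,0],"yaw":0},
    {"dp":[0,0,0],"yaw":0},
    {"dp":[0,0,0],"yaw":0},
    {"dp":[0,0,0],"yaw":0},
    {"dp":[0,0,0],"yaw":0},
    {"dp":[0,0,0],"yaw":0},
  ],
)

```text
clock: 54.65
eef_pos: [551.3, -195.8, 336.3]
tcp_rot: [3.14, 1.214, -1.534]
contact_force: [0.6, -0.1, -2.4]
opening: 0.621
grasp_force: 94.2
```

carry_out(
  targets=[
    {"dp":[0,0,0],"yaw":0},
    {"dp":[0,0,0],"yaw":0},
    {"dp":[0,0,0],"yaw":0},
    {"dp":[0,0,0],"yaw":0},
    {"dp":[0,0,0],"yaw":0},
    {"dp":[0,0,0],"yaw":0},
    {"dp":[0,0,0],"yaw":0},
    {"dp":[0,0,0],"yaw":0},
    {"dp":[0,0,0],"yaw":0},
    {"dp":[0,0,0],"yaw":0},
    {"dp":[0,0,0],"yaw":0},
    {"dp":[0,0,0],"yaw":0},
  ],
)

```text
clock: 56.15
eef_pos: [551.3, -195.8, 336.3]
tcp_rot: [3.14, 1.214, -1.534]
contact_force: [0.6, -0.2, -3.3]
opening: 0.618
grasp_force: 94.2
```

carry_out(
  targets=[
    {"dp":[0,0,0],"yaw":-10},
    {"dp":[0,0,0],"yaw":-20},
    {"dp":[0,0,0],"yaw":-30},
    {"dp":[0,0,0],"yaw":-40},
    {"dp":[0,0,0],"yaw":-50},
    {"dp":[0,0,0],"yaw":-60},
    {"dp":[0,0,0],"yaw":-70},
    {"dp":[0,0,0],"yaw":-80},
    {"dp":[0,0,0],"yaw":-90},
    {"dp":[0,0,0],"yaw":-100},
    {"dp":[0,0,0],"yaw":-110},
    {"dp":[0,0,0],"yaw":-120},
  ],
)

```text
clock: 57.65
eef_pos: [551.3, -195.9, 336.3]
tcp_rot: [-1.979, -0.492, 0.24]
contact_force: [-0.2, 0.7, -2.2]
opening: 0.624
grasp_force: 94.0
```

carry_out(
  targets=[
    {"dp":[0,0,0],"yaw":-10},
    {"dp":[0,0,0],"yaw":-20},
    {"dp":[0,0,0],"yaw":-30},
    {"dp":[0,0,0],"yaw":-40},
    {"dp":[0,0,0],"yaw":-50},
    {"dp":[0,0,0],"yaw":-60},
    {"dp":[0,0,0],"yaw":-60},
    {"dp":[0,0,0],"yaw":-60},
  ],
)

```text
clock: 58.65
eef_pos: [551.3, -195.8, 336.3]
tcp_rot: [-3.129, -1.214, 1.596]
contact_force: [-0.2, -0.1, -2.2]
opening: 0.619
grasp_force: 94.1
```

Run:
```python
from h import *
dp((640.5,-267,180),(640.5,-267,114))
b=r.grab_frame('scene'); c=r.get_calibration('scene'); 
u,v=proj(c,[[551,-200,340]])[0].astype(int); x0,y0=max(u-60,0),max(v-45,0)
cr=cv2.resize(b[y0:y0+90,x0:x0+120,::-1],(800,600),interpolation=cv2.INTER_CUBIC)
a_=[tuple(((p-[x0,y0]+.5)*6.667).astype(int).tolist()) for p in proj(c,[[551,-207,278],[551,-207,376]])]; cv2.line(cr,a_[0],a_[1],(0,255,0),2)
cv2.imwrite('pics/b2.png',cr)
```

```text
t 58.65 q [-0.737, 0.669, 1.397, 0.824, 1.994, -0.806] p [551.3, -195.8, 336.3] rpy [-3.129, -1.214, 1.596] dep 0.357 az 92.2 y [0.999, 0.037, -0.004] open 0.619 g 94.1 F [-0.2, -0.1, -2.2]
to (640.5, -267, 180) dp [-172.1, 87.2, -15.2]
to (640.5, -267, 114) dp [-233.9, 87.5, 7.9]
```

View pics/b2.png

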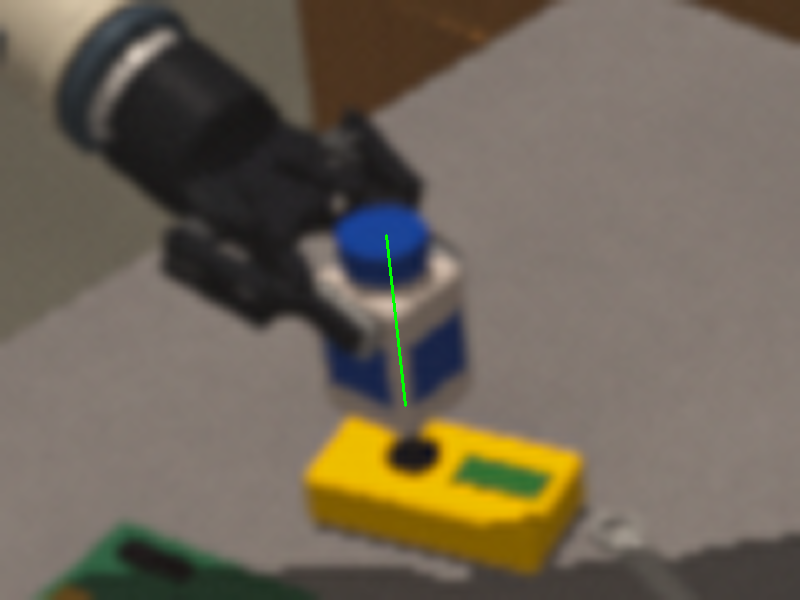

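carry_out(
  targets=[
    {"dp":[-30,30,-6],"yaw":0},
    {"dp":[-60,60,-12],"yaw":0},
    {"dp":[-100,87.5,-18],"yaw":0},
    {"dp":[-145,87.5,-18],"yaw":0},
    {"dp":[-185,87.5,-13],"yaw":0},
    {"dp":[-210,87.5,-4],"yaw":0},
    {"dp":[-225,87.5,2],"yaw":0},
    {"dp":[-231,87.5,4],"yaw":0},
    {"dp":[-235,87.5,5],"yaw":0},
    {"dp":[-235,87.5,5],"yaw":0},
  ],
)

```text
clock: 59.95
eef_pos: [641.8, -270.1, 115.2]
tcp_rot: [3.141, -1.213, 1.61]
contact_force: [-0.3, 0.0, -2.8]
opening: 0.623
grasp_force: 95.3
```

```bash
python3 -c "
from h import *
st()"
```

```text
t 59.95 q [-0.73, 1.083, 1.09, 0.798, 1.916, -0.889] p [641.8, -270.1, 115.2] rpy [3.141, -1.213, 1.61] dep 0.358 az 92.2 y [0.999, 0.038, 0.0] open 0.623 g 95.3 F [-0.3, 0.0, -2.8]
```

carry_out(
  targets=[
    {"dp":[-1,0,0.4],"yaw":0},
    {"dp":[-2.5,0,0.9],"yaw":0},
    {"dp":[-2.5,0,0.9],"yaw":0},
  ],
)

```text
clock: 60.32
eef_pos: [641.8, -270.2, 114.2]
tcp_rot: [3.138, -1.215, 1.613]
contact_force: [-1.2, -0.9, 7.8]
opening: 0.622
grasp_force: 95.7
```

```bash
python3 -c "
from h import *
st()"
```

```text
t 60.325 q [-0.731, 1.085, 1.088, 0.799, 1.917, -0.891] p [641.8, -270.2, 114.2] rpy [3.138, -1.215, 1.613] dep 0.356 az 92.2 y [0.999, 0.039, 0.001] open 0.622 g 95.7 F [-1.2, -0.9, 7.8]
```

carry_out(
  targets=[
    {"dp":[0,0,0],"yaw":0},
    {"dp":[0,0,0],"yaw":0},
    {"dp":[0,0,0],"yaw":0},
    {"dp":[0,0,0],"yaw":0},
  ],
  fingers=0.6,
)

```text
clock: 60.82
eef_pos: [641.5, -269.9, 111.6]
tcp_rot: [-3.139, -1.214, 1.607]
contact_force: [-0.0, 0.5, -0.5]
opening: 0.802
grasp_force: 0.0
```

carry_out(
  targets=[
    {"dp":[0,0,-15],"yaw":0},
    {"dp":[0,0,-35],"yaw":0},
    {"dp":[0,0,-65],"yaw":0},
    {"dp":[0,0,-95],"yaw":0},
    {"dp":[40,0,-110],"yaw":0},
    {"dp":[80,0,-110],"yaw":0},
    {"dp":[100,0,-110],"yaw":0},
    {"dp":[100,0,-110],"yaw":0},
  ],
)

```text
clock: 61.82
eef_pos: [644.5, -338.2, 245.3]
tcp_rot: [3.139, -1.212, 1.612]
contact_force: [0.6, 0.5, -0.7]
opening: 0.804
grasp_force: 0.0
```

```bash
cat > unit.py <<'E'
from h import *
def corners(m):
    n,l,s,c=cv2.connectedComponentsWithStats(m); i=1+np.argmax(s[1:,4]); ys,xs=np.nonzero(l==i)
    rc=cv2.minAreaRect(np.c_[xs,ys].astype(np.float32)); return cv2.boxPoints(rc),s[i,4]
def unit(T):
    c=r.get_calibration('top'); hsv=cv2.cvtColor(T,cv2.COLOR_RGB2HSV)
    box=np.zeros(T.shape[:2],np.uint8); cv2.rectangle(box,(130,140),(235,210),255,-1)
    o=cv2.inRange(hsv,(8,150,90),(19,255,255))&box; o=cv2.morphologyEx(o,cv2.MORPH_CLOSE,np.ones((9,9)))
    b,n=corners(o); P=np.array([at_z(c,*p,77) for p in b]); print('cover z77',P[:,:2].round(1).tolist(),'centre',P.mean(0).round(1),[np.linalg.norm(P[i]-P[i-1]).round(0) for i in range(4)])
    g=cv2.inRange(hsv,(0,0,0),(180,255,60))&cv2.erode(o,np.ones((3,3)));
    if g.any():
        b,n=corners(g); ys,xs=np.nonzero(g); print('grip px',n,'at z110',at_z(c,xs.mean(),ys.mean(),108).round(1),b.round(1).tolist())
    gr=cv2.inRange(hsv,(45,90,60),(85,255,255))&box
    if gr.any():
        b,n=corners(gr); q=b.mean(0); print('green',n,at_z(c,*q,60).round(1))
E
python3 - <<'E'
from unit import *
T=r.grab_frame('top')
for p,c in(((635,-87,153),RED),((638,-183,153),YEL),((641,-281,153),BLU)): lid(T,p,c,14)
unit(T); st()
S=r.grab_frame('scene'); cv2.imwrite('pics/cs.png',S[:,:,::-1]); cv2.imwrite('pics/ct.png',T[:,:,::-1])
a=cv2.resize(T[130:230,130:260,::-1],(400,308),interpolation=cv2.INTER_CUBIC)
c=r.get_calibration('scene'); u,v=proj(c,[(625,180,60)])[0].astype(int); b=cv2.resize(S[v-50:v+50,u-65:u+65,::-1],(400,308),interpolation=cv2.INTER_CUBIC)
u,v=proj(c,[(638,-183,100)])[0].astype(int); d=cv2.resize(S[v-50:v+50,u-130:u+130,::-1],(740,285),interpolation=cv2.INTER_CUBIC)
cv2.imwrite('pics/b3.png',np.vstack([np.hstack([a,b]),cv2.copyMakeBorder(d,0,0,0,60,0)]))
E
```

```text
[274, 158, 15, 15, 173] [635.5 -87.1 153. ]
[308, 157, 16, 15, 181] [ 638.4 -183.9  153. ]
[344, 156, 15, 13, 137] [ 643.5 -280.8  153. ]
cover z77 [[662.9, 190.2], [672.3, 112.3], [588.5, 101.7], [579.2, 179.0]] centre [625.7 145.8  77. ] [np.float64(84.0), np.float64(78.0), np.float64(84.0), np.float64(78.0)]
grip px 38 at z110 [623.2 143.2 108. ] [[196.8000030517578, 166.0], [199.60000610351562, 165.6999969482422], [201.0, 177.89999389648438], [198.10000610351562, 178.1999969482422]]
t 61.875 q [-0.783, 1.019, 0.917, 0.84, 2.113, -0.733] p [644.2, -338.2, 243.6] rpy [-3.139, -1.213, 1.607] dep 0.358 az 92.2 y [0.999, 0.038, -0.001] open 0.799 g 0.0 F [0.3, 0.1, 0.2]
```

View pics/b3.png

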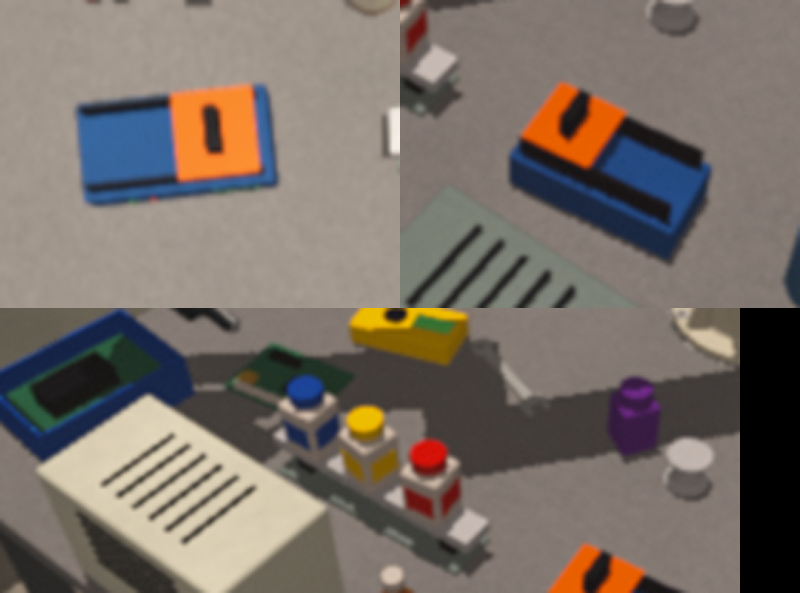

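Step 4 is done: all three jars stand upright on the bar. In this posture, though, the wrist would sweep over the red jar while working on the unit, so the tool must point down more steeply. I'll simulate tilting it back, at the limit j5=0.

```bash
cat > sim.py <<'E'
from kin import *
def row(q,dp,w=.6):
    p,W=fk(q); d=np.array(dp,float); L=np.linalg.norm(d); d=d*min(1,62.5/L); t=p+W.apply(d)
    s=least_squares(lambda x:np.r_[(fk(x)[0]-t)/1000,w*(W*fk(x)[1].inv()).as_rotvec(),1e-3*(x-q)],np.clip(q,lo+1e-5,hi-1e-5),bounds=(lo,hi)); return s.x
def dep(q): 
    z=fk(q)[1].as_matrix()[:,2]; return np.arcsin(-z[2]),np.degrees(np.arctan2(z[1],z[0]))
E
python3 - <<'E'
from h import *
from sim import *
# validation: earlier ratchet
q=np.array([1.633,.588,.06,-.036,2.082,1.53]); d0=dep(q)[0]
for i in range(10): q=row(q,(1000,0,-700))
print('gain/row',(d0-dep(q)[0])/10, q.round(2))
s,Rt=st()
q=track(s['qpos'],Rt,[(560,-250,400),(400,420,750),(150,520,750),(-20,560,750)])
for tgt in[(-28,750,560)]:
    q=track(q,Rt,[tgt])
for k in range(16):
    W=fk(q)[1]; d=W.inv().apply([0,.3,-1]); q=row(q,d*1000)
    if k%2: print(k,q.round(2).tolist(),fk(q)[0].round(0),np.round(dep(q),2))
E
```

```text
gain/row 0.04144274099635055 [ 1.68  0.41  0.06 -0.06  1.84  1.55]
t 61.925 q [-0.783, 1.02, 0.917, 0.84, 2.113, -0.733] p [644.0, -338.1, 242.6] rpy [-3.136, -1.214, 1.603] dep 0.357 az 92.2 y [0.999, 0.038, -0.002] open 0.801 g 0.0 F [0.7, 0.8, -0.1]
[ 560. -250.  400.] [-0.78, 0.68, 1.23, 0.86, 2.13, -0.7] max dq/step 0.1
[400. 420. 750.] [0.26, -0.13, 1.56, 1.18, 1.42, 0.21] max dq/step 0.09
[150. 520. 750.] [0.91, -0.42, 1.76, 0.88, 0.9, 0.65] max dq/step 0.15
[-20. 560. 750.] [1.6, -0.45, 1.78, 0.01, 0.6, 1.56] max dq/step 0.29
[-28. 750. 560.] [1.61, -0.04, 1.87, 0.03, 0.1, 1.55] max dq/step 0.09
1 [1.61, 0.1, 1.89, 0.03, 0.0, 1.54] [-29. 788. 469.] [ 0.42 92.1 ]
3 [1.61, 0.25, 1.83, 0.03, 0.0, 1.54] [-30. 833. 390.] [ 0.51 92.04]
5 [1.61, 0.41, 1.75, 0.03, 0.0, 1.54] [-30. 882. 305.] [ 0.59 91.98]
7 [1.6, 0.59, 1.64, 0.04, 0.0, 1.53] [-31. 934. 211.] [ 0.66 91.92]
9 [1.6, 0.78, 1.5, 0.04, 0.0, 1.53] [-32. 986. 109.] [ 0.72 91.86]
11 [1.6, 0.98, 1.34, 0.04, 0.0, 1.53] [ -33. 1035.   -0.] [ 0.75 91.8 ]
13 [1.6, 1.19, 1.15, 0.04, 0.0, 1.53] [ -33. 1079. -116.] [ 0.77 91.75]
15 [1.6, 1.42, 0.92, 0.04, 0.01, 1.53] [ -33. 1115. -236.] [ 0.77 91.73]
```

Run:
```python
from h import *
from sim import *
s,Rt=st()
import io,contextlib
with contextlib.redirect_stdout(io.StringIO()):
    q1=track(s['qpos'],Rt,[(560,-250,400),(400,420,750),(150,520,750),(-20,560,750)])
for tgt in[(-20,560,750),(-24,640,640),(-20,520,620)]:
    with contextlib.redirect_stdout(io.StringIO()): q0=track(q1,Rt,[tgt])
    for ang in(-120,-105,-90,-75):
        q=q0.copy(); d=[0,np.cos(np.radians(ang)),np.sin(np.radians(ang))]; out=[]
        for k in range(20):
            q=row(q,fk(q)[1].inv().apply(d)*1000)
            if k%4==3: out.append((round(dep(q)[0],2),round(dep(q)[1]),fk(q)[0][1:].round(0).tolist(),q[[1,2,4]].round(2).tolist()))
        print(tgt,ang,*out,sep='\n   ')
```

```text
t 61.925 q [-0.783, 1.02, 0.917, 0.84, 2.113, -0.733] p [644.0, -338.1, 242.6] rpy [-3.136, -1.214, 1.603] dep 0.357 az 92.2 y [0.999, 0.038, -0.002] open 0.801 g 0.0 F [0.7, 0.8, -0.1]
(-20, 560, 750)
   -120
   (np.float64(0.36), 92, [435.0, 533.0], [-0.71, 2.31, 0.33])
   (np.float64(0.4), 92, [322.0, 366.0], [-0.92, 2.66, 0.87])
   (np.float64(0.58), 92, [291.0, 313.0], [-0.92, 2.66, 1.03])
   (np.float64(0.76), 92, [255.0, 268.0], [-0.92, 2.66, 1.06])
   (np.float64(0.92), 92, [214.0, 230.0], [-0.92, 2.66, 1.11])
(-20, 560, 750)
   -105
   (np.float64(0.36), 92, [495.0, 509.0], [-0.53, 2.31, 0.15])
   (np.float64(0.45), 92, [383.0, 338.0], [-0.63, 2.66, 0.0])
   (np.float64(0.63), 93, [382.0, 267.0], [-0.46, 2.66, 0.0])
   (np.float64(0.82), 93, [370.0, 196.0], [-0.27, 2.66, 0.0])
   (np.float64(1.01), 93, [345.0, 129.0], [-0.08, 2.66, 0.0])
(-20, 560, 750)
   -90
   (np.float64(0.36), 92, [560.0, 500.0], [-0.37, 2.25, 0.05])
   (np.float64(0.54), 92, [524.0, 364.0], [-0.28, 2.39, 0.0])
   (np.float64(0.74), 92, [496.0, 256.0], [-0.14, 2.44, 0.0])
   (np.float64(0.94), 92, [496.
[... 2386 characters left out ...]
93, [328.0, 96.0], [0.01, 2.66, 0.0])
(-20, 520, 620)
   -90
   (np.float64(0.43), 92, [500.0, 416.0], [-0.41, 2.41, 0.0])
   (np.float64(0.61), 92, [445.0, 302.0], [-0.36, 2.54, 0.0])
   (np.float64(0.79), 92, [396.0, 213.0], [-0.26, 2.62, 0.0])
   (np.float64(0.97), 92, [367.0, 144.0], [-0.09, 2.63, 0.0])
   (np.float64(1.16), 92, [378.0, 71.0], [0.18, 2.55, 0.0])
(-20, 520, 620)
   -75
   (np.float64(0.45), 92, [569.0, 431.0], [-0.27, 2.29, 0.0])
   (np.float64(0.65), 92, [620.0, 312.0], [-0.0, 2.23, 0.0])
   (np.float64(0.84), 92, [705.0, 170.0], [0.36, 2.06, 0.0])
   (np.float64(0.95), 92, [797.0, -27.0], [0.78, 1.82, 0.08])
   (np.float64(0.95), 92, [862.0, -268.0], [1.23, 1.52, 0.23])
```

carry_out(
  targets=[
    {"dp":[45,-20,8],"yaw":0},
    {"dp":[90,-40,15],"yaw":0},
    {"dp":[135,-60,22],"yaw":0},
    {"dp":[179,-81,30],"yaw":0},
    {"dp":[222,-91,69],"yaw":0},
    {"dp":[266,-102,108],"yaw":0},
    {"dp":[309,-112,148],"yaw":0},
    {"dp":[352,-122,187],"yaw":0},
    {"dp":[396,-132,226],"yaw":0},
    {"dp":[440,-143,265],"yaw":0},
    {"dp":[483,-153,305],"yaw":0},
    {"dp":[526,-163,344],"yaw":0},
  ],
  fingers=-1,
  grip_force=40,
)

```text
clock: 63.42
eef_pos: [462.3, 162.7, 616.0]
tcp_rot: [-3.132, -1.214, 1.599]
contact_force: [1.2, 1.1, -0.2]
opening: 0.001
grasp_force: 0.0
```

carry_out(
  targets=[
    {"dp":[43,-10,39],"yaw":0},
    {"dp":[87,-21,79],"yaw":0},
    {"dp":[130,-31,118],"yaw":0},
    {"dp":[174,-41,157],"yaw":0},
    {"dp":[205,-48,185],"yaw":0},
    {"dp":[217,-52,196],"yaw":0},
    {"dp":[217,-52,196],"yaw":0},
  ],
)

```text
clock: 64.3
eef_pos: [400.5, 419.2, 750.2]
tcp_rot: [-3.137, -1.213, 1.606]
contact_force: [1.1, -0.5, 0.8]
opening: 0.003
grasp_force: 0.0
```

```bash
python3 -c "
from h import *
dp((150,520,750),(-20,560,750),(-20,520,620))"
```

```text
t 64.3 q [0.248, -0.126, 1.559, 1.184, 1.427, 0.205] p [400.5, 419.2, 750.2] rpy [-3.137, -1.213, 1.606] dep 0.358 az 92.3 y [0.999, 0.04, -0.002] open 0.003 g 0.0 F [1.1, -0.5, 0.8]
to (150, 520, 750) dp [38.2, -246.4, 103.8]
to (-20, 560, 750) dp [54.3, -414.6, 147.6]
to (-20, 520, 620) dp [-81.5, -416.0, 155.8]
```

carry_out(
  targets=[
    {"dp":[8,-49,21],"yaw":0},
    {"dp":[16,-98,42],"yaw":0},
    {"dp":[23,-148,62],"yaw":0},
    {"dp":[31,-197,83],"yaw":0},
    {"dp":[38,-246,104],"yaw":0},
    {"dp":[42,-288,115],"yaw":0},
    {"dp":[46,-330,126],"yaw":0},
    {"dp":[50,-372,137],"yaw":0},
    {"dp":[54,-414,147],"yaw":0},
    {"dp":[54,-415,147],"yaw":0},
    {"dp":[54,-415,147],"yaw":0},
  ],
)

```text
clock: 65.68
eef_pos: [-19.6, 559.7, 749.0]
tcp_rot: [3.141, -1.211, 1.61]
contact_force: [-0.1, 0.5, -0.2]
opening: 0.001
grasp_force: 0.0
```

```bash
python3 -c "
from h import *
dp((-20,520,620))"
```

```text
t 65.675 q [1.596, -0.45, 1.779, 0.022, 0.602, 1.548] p [-19.6, 559.7, 749.0] rpy [3.141, -1.211, 1.61] dep 0.36 az 92.2 y [0.999, 0.038, 0.0] open 0.001 g 0.0 F [-0.1, 0.5, -0.2]
to (-20, 520, 620) dp [-134.7, -1.9, 8.3]
```

carry_out(
  targets=[
    {"dp":[-45,-1,3],"yaw":0},
    {"dp":[-90,-1,5],"yaw":0},
    {"dp":[-135,-2,8],"yaw":0},
    {"dp":[-190,-2,29],"yaw":0},
  ],
)

```text
clock: 66.18
eef_pos: [-17.7, 519.6, 562.4]
tcp_rot: [-3.14, -1.216, 1.602]
contact_force: [0.1, 0.8, -0.0]
opening: -0.001
grasp_force: 0.0
```

carry_out(
  targets=[
    {"dp":[-936,0,352],"yaw":0},
    {"dp":[-936,0,352],"yaw":0},
  ],
)

```text
clock: 66.42
eef_pos: [-17.5, 512.9, 446.8]
tcp_rot: [3.142, -1.186, 1.602]
contact_force: [0.9, 11.3, 26.0]
opening: -0.001
grasp_force: 0.0
```

carry_out(
  targets=[
    {"dp":[-936,0,352],"yaw":0},
  ],
)

```text
clock: 66.55
eef_pos: [-17.1, 497.7, 412.8]
tcp_rot: [-3.141, -1.137, 1.602]
contact_force: [1.1, -0.0, 1.2]
opening: 0.002
grasp_force: 0.0
```

carry_out(
  targets=[
    {"dp":[-920,0,390],"yaw":0},
  ],
)

```text
clock: 66.68
eef_pos: [-16.6, 483.0, 384.5]
tcp_rot: [-3.142, -1.097, 1.602]
contact_force: [0.2, -0.1, 0.1]
opening: -0.0
grasp_force: 0.0
```

carry_out(
  targets=[
    {"dp":[-900,0,430],"yaw":0},
  ],
)

```text
clock: 66.8
eef_pos: [-16.6, 467.1, 355.2]
tcp_rot: [-3.141, -1.053, 1.603]
contact_force: [-0.4, 1.1, -0.7]
opening: 0.003
grasp_force: 0.0
```

```bash
python3 -c "
from h import *
st()"
```

```text
t 66.8 q [1.603, -0.406, 2.493, 0.068, 0.002, 1.503] p [-16.6, 467.1, 355.2] rpy [-3.141, -1.053, 1.603] dep 0.518 az 91.9 y [0.999, 0.032, -0.0] open 0.003 g 0.0 F [-0.4, 1.1, -0.7]
```

carry_out(
  targets=[
    {"dp":[-860,0,500],"yaw":0},
  ],
)

```text
clock: 66.92
eef_pos: [-17.1, 452.9, 327.6]
tcp_rot: [-3.141, -1.008, 1.605]
contact_force: [-0.5, 0.1, -0.6]
opening: -0.003
grasp_force: 0.0
```

carry_out(
  targets=[
    {"dp":[-840,0,540],"yaw":0},
  ],
)

```text
clock: 67.05
eef_pos: [-17.5, 439.0, 301.7]
tcp_rot: [-3.141, -0.963, 1.606]
contact_force: [-0.3, 0.6, -0.5]
opening: -0.003
grasp_force: 0.0
```

carry_out(
  targets=[
    {"dp":[-820,0,570],"yaw":0},
  ],
)

```text
clock: 67.18
eef_pos: [-17.4, 424.5, 277.2]
tcp_rot: [-3.141, -0.919, 1.608]
contact_force: [-0.6, 0.3, -0.3]
opening: 0.0
grasp_force: 0.0
```

carry_out(
  targets=[
    {"dp":[-790,0,610],"yaw":0},
  ],
)

```text
clock: 67.3
eef_pos: [-17.1, 410.5, 254.2]
tcp_rot: [-3.141, -0.876, 1.608]
contact_force: [-1.1, 0.1, 0.8]
opening: -0.003
grasp_force: 0.0
```

carry_out(
  targets=[
    {"dp":[-760,0,650],"yaw":0},
  ],
)

```text
clock: 67.42
eef_pos: [-16.6, 397.5, 233.1]
tcp_rot: [-3.141, -0.832, 1.608]
contact_force: [0.2, 0.3, -0.1]
opening: 0.001
grasp_force: 0.0
```

carry_out(
  targets=[
    {"dp":[-730,0,680],"yaw":0},
  ],
)

```text
clock: 67.55
eef_pos: [-16.1, 385.3, 213.5]
tcp_rot: [-3.141, -0.79, 1.608]
contact_force: [-0.8, 0.6, 0.2]
opening: -0.002
grasp_force: 0.0
```

carry_out(
  targets=[
    {"dp":[-700,0,710],"yaw":0},
  ],
)

```text
clock: 67.68
eef_pos: [-15.7, 374.0, 195.3]
tcp_rot: [-3.141, -0.747, 1.608]
contact_force: [1.3, 1.0, -0.5]
opening: 0.001
grasp_force: 0.0
```

```bash
python3 -c "
from h import *
st()"
```

```text
t 67.675 q [1.609, -0.261, 2.654, 0.142, 0.001, 1.429] p [-15.7, 374.0, 195.3] rpy [-3.141, -0.747, 1.608] dep 0.824 az 92.2 y [0.999, 0.038, -0.0] open 0.001 g 0.0 F [1.3, 1.0, -0.5]
```

carry_out(
  targets=[
    {"dp":[-670,0,740],"yaw":0},
  ],
)

```text
clock: 67.8
eef_pos: [-15.4, 367.0, 178.4]
tcp_rot: [-3.141, -0.703, 1.608]
contact_force: [-0.1, 0.2, -0.2]
opening: 0.001
grasp_force: 0.0
```

carry_out(
  targets=[
    {"dp":[-640,0,765],"yaw":0},
  ],
)

```text
clock: 67.92
eef_pos: [-15.2, 362.0, 162.5]
tcp_rot: [-3.141, -0.659, 1.608]
contact_force: [-0.8, 0.4, 0.4]
opening: -0.001
grasp_force: 0.0
```

carry_out(
  targets=[
    {"dp":[-610,0,790],"yaw":0},
  ],
)

```text
clock: 68.05
eef_pos: [-14.9, 356.1, 146.8]
tcp_rot: [-3.141, -0.616, 1.608]
contact_force: [-0.2, 0.4, 0.2]
opening: 0.004
grasp_force: 0.0
```

Run:
```python
from h import *
from sim import *
s,Rt=st()
q=track(s['qpos'],Rt,[(-15,420,380),(200,430,400),(450,200,400),(626,120,250),(624,144,105),(612,245,105),(628,130,62)])
dp((-15,420,380),(200,430,400),(480,60,350))
from unit import *
T=cv2.imread('pics/ct.png')[:,:,::-1].copy()
```

```text
t 68.05 q [1.608, -0.133, 2.657, 0.192, 0.001, 1.379] p [-14.9, 356.1, 146.8] rpy [-3.141, -0.616, 1.608] dep 0.955 az 92.2 y [0.999, 0.037, -0.0] open 0.004 g 0.0 F [-0.2, 0.4, 0.2]
[-15. 420. 380.] [1.6, -0.45, 2.21, 0.0, 0.76, 1.57] max dq/step 0.19
[200. 430. 400.] [0.85, -0.27, 2.07, 0.51, 0.94, 0.59] max dq/step 0.26
[450. 200. 400.] [0.02, -0.01, 1.85, 0.63, 1.36, -0.18] max dq/step 0.14
[626. 120. 250.] [-0.11, 0.42, 1.65, 0.65, 1.25, -0.42] max dq/step 0.07
[624. 144. 105.] [-0.08, 0.6, 1.74, 0.74, 1.02, -0.58] max dq/step 0.08
[612. 245. 105.] [0.08, 0.58, 1.77, 0.8, 0.93, -0.49] max dq/step 0.08
[628. 130.  62.] [-0.1, 0.67, 1.74, 0.76, 0.98, -0.65] max dq/step 0.06
t 68.05 q [1.608, -0.133, 2.657, 0.192, 0.001, 1.379] p [-14.9, 356.1, 146.8] rpy [-3.141, -0.616, 1.608] dep 0.955 az 92.2 y [0.999, 0.037, -0.0] open 0.004 g 0.0 F [-0.2, 0.4, 0.2]
to (-15, 420, 380) dp [186.8, 2.3, -153.5]
to (200, 430, 400) dp [200.0, 217.5, -168.7]
to (480, 60, 350) dp [-139.2, 483.4, -347.6]
```

carry_out(
  targets=[
    {"dp":[40,0,-33],"yaw":0},
    {"dp":[85,1,-70],"yaw":0},
    {"dp":[130,1,-107],"yaw":0},
    {"dp":[170,2,-140],"yaw":0},
    {"dp":[187,2,-153],"yaw":0},
    {"dp":[190,50,-157],"yaw":0},
    {"dp":[194,105,-161],"yaw":0},
    {"dp":[197,160,-165],"yaw":0},
    {"dp":[200,217,-169],"yaw":0},
    {"dp":[170,257,-192],"yaw":0},
    {"dp":[138,297,-215],"yaw":0},
    {"dp":[107,337,-238],"yaw":0},
  ],
)

```text
clock: 69.55
eef_pos: [325.3, 316.9, 403.2]
tcp_rot: [-3.141, -0.619, 1.607]
contact_force: [0.4, 1.4, -0.1]
opening: 0.0
grasp_force: 0.0
```

carry_out(
  targets=[
    {"dp":[-31,40,-23],"yaw":0},
    {"dp":[-63,80,-46],"yaw":0},
    {"dp":[-90,115,-65],"yaw":0},
    {"dp":[-95,121,-69],"yaw":0},
    {"dp":[-95,121,-69],"yaw":0},
  ],
)

```text
clock: 70.18
eef_pos: [449.1, 205.5, 404.0]
tcp_rot: [-3.139, -0.619, 1.606]
contact_force: [1.0, 1.1, 0.3]
opening: 0.001
grasp_force: 0.0
```

Run:
```python
from unit import *
T=r.grab_frame('top'); cv2.imwrite('pics/d1.png',T[:,:,::-1])
unit(T)
dp((626,130,200),(624,144,102))
```

```text
cover z77 [[662.9, 190.1], [672.0, 112.3], [588.0, 102.0], [579.1, 179.3]] centre [625.5 145.9  77. ] [np.float64(84.0), np.float64(78.0), np.float64(85.0), np.float64(78.0)]
grip px 39 at z110 [623.4 143.3 108. ] [[197.0, 166.0], [200.0, 166.0], [200.0, 178.0], [197.0, 178.0]]
t 70.225 q [0.023, -0.01, 1.844, 0.634, 1.367, -0.166] p [448.5, 205.9, 404.2] rpy [-3.14, -0.619, 1.607] dep 0.952 az 92.3 y [0.999, 0.038, -0.002] open 0.005 g 0.0 F [0.0, -0.0, -0.2]
to (626, 130, 200) dp [-185.5, 174.8, 118.3]
to (624, 144, 102) dp [-230.9, 173.5, 206.3]
```

carry_out(
  targets=[
    {"dp":[-45,35,25],"yaw":0},
    {"dp":[-90,70,50],"yaw":0},
    {"dp":[-135,105,72],"yaw":0},
    {"dp":[-180,140,95],"yaw":0},
    {"dp":[-220,168,115],"yaw":0},
    {"dp":[-232.5,174,130],"yaw":0},
    {"dp":[-232.5,174,150],"yaw":0},
    {"dp":[-232.5,174,175],"yaw":0},
    {"dp":[-232.5,174,198],"yaw":0},
    {"dp":[-232.5,174,210],"yaw":0},
    {"dp":[-232.5,174,210],"yaw":0},
  ],
  fingers=0.35,
)

```text
clock: 71.6
eef_pos: [624.8, 145.2, 98.5]
tcp_rot: [-3.14, -0.618, 1.609]
contact_force: [-0.2, 0.2, 0.2]
opening: 0.673
grasp_force: 0.0
```

Run:
```python
from unit import *
st()
```

```text
t 71.6 q [-0.079, 0.607, 1.744, 0.742, 1.019, -0.592] p [624.8, 145.2, 98.5] rpy [-3.14, -0.618, 1.609] dep 0.952 az 92.3 y [0.999, 0.039, -0.001] open 0.673 g 0.0 F [-0.2, 0.2, 0.2]
```

carry_out(
  targets=[
    {"dp":[0,0,0],"yaw":0},
    {"dp":[0,0,0],"yaw":0},
    {"dp":[0,0,0],"yaw":0},
    {"dp":[0,0,0],"yaw":0},
  ],
  fingers=-1,
  grip_force=30,
)

```text
clock: 72.1
eef_pos: [625.3, 144.1, 99.4]
tcp_rot: [-3.141, -0.619, 1.608]
contact_force: [-6.4, -0.7, 6.9]
opening: 0.504
grasp_force: 31.6
```

Run:
```python
from unit import *
s,_=st()
p=s['eef_pos']; u=np.array([-.12,.993,0])
dp(*[p+u*k for k in(45,92,-92)])
```

```text
t 72.1 q [-0.081, 0.606, 1.743, 0.742, 1.02, -0.592] p [625.3, 144.1, 99.4] rpy [-3.141, -0.619, 1.608] dep 0.952 az 92.2 y [0.999, 0.038, -0.0] open 0.504 g 31.6 F [-6.4, -0.7, 6.9]
t 72.1 q [-0.081, 0.606, 1.743, 0.742, 1.02, -0.592] p [625.3, 144.1, 99.4] rpy [-3.141, -0.619, 1.608] dep 0.952 az 92.2 y [0.999, 0.038, -0.0] open 0.504 g 31.6 F [-6.4, -0.7, 6.9]
to [619.92242665 188.76240272  99.42636642] dp [36.5, -3.7, 26.0]
to [614.28242665 235.43340272  99.42636642] dp [74.7, -7.6, 53.2]
to [636.36242665  52.72140272  99.42636642] dp [-74.7, 7.6, -53.2]
```

carry_out(
  targets=[
    {"dp":[12,-1.2,8.7],"yaw":0},
    {"dp":[24,-2.4,17.3],"yaw":0},
    {"dp":[36,-3.7,26],"yaw":0},
    {"dp":[48,-4.9,34.7],"yaw":0},
    {"dp":[60,-6.1,43],"yaw":0},
    {"dp":[72,-7.3,51.5],"yaw":0},
    {"dp":[72,-7.3,51.5],"yaw":0},
  ],
)

```text
clock: 72.97
eef_pos: [615.3, 233.2, 99.4]
tcp_rot: [3.14, -0.619, 1.609]
contact_force: [-2.7, 0.1, 6.0]
opening: 0.507
grasp_force: 32.5
```

Run:
```python
from unit import *
st(); T=r.grab_frame('top'); unit(T)
```

```text
t 72.975 q [0.06, 0.594, 1.769, 0.801, 0.94, -0.518] p [615.3, 233.2, 99.4] rpy [3.14, -0.619, 1.609] dep 0.952 az 92.1 y [0.999, 0.037, 0.001] open 0.507 g 32.5 F [-2.7, 0.1, 6.0]
cover z77 [[653.8, 278.4], [660.0, 213.0], [576.5, 203.7], [570.3, 268.6]] centre [615.2 240.9  77. ] [np.float64(84.0), np.float64(66.0), np.float64(84.0), np.float64(65.0)]
grip px 32 at z110 [623.9 232.7 108. ] [[166.0, 168.0], [169.0, 168.0], [169.0, 175.0], [166.0, 175.0]]
```

carry_out(
  targets=[
    {"dp":[0,0,0],"yaw":0},
    {"dp":[0,0,0],"yaw":0},
    {"dp":[0,0,0],"yaw":0},
  ],
  fingers=0.3,
)

```text
clock: 73.4
eef_pos: [615.0, 232.0, 98.3]
tcp_rot: [-3.141, -0.618, 1.607]
contact_force: [-0.5, -0.0, 0.1]
opening: 0.651
grasp_force: 0.0
```

carry_out(
  targets=[
    {"dp":[0,0,-25],"yaw":0},
    {"dp":[0,0,-60],"yaw":0},
    {"dp":[5,-30,-95],"yaw":0},
    {"dp":[10,-90,-115],"yaw":0},
    {"dp":[10,-145,-115],"yaw":0},
    {"dp":[10,-165,-115],"yaw":0},
    {"dp":[10,-165,-115],"yaw":0},
  ],
)

```text
clock: 74.28
eef_pos: [451.6, 167.1, 199.4]
tcp_rot: [3.14, -0.618, 1.608]
contact_force: [0.0, -0.1, 0.6]
opening: 0.652
grasp_force: 0.0
```

Run:
```python
from unit import *
T=r.grab_frame('top'); unit(T); S=r.grab_frame('scene')
c=r.get_calibration('scene'); hsv=cv2.cvtColor(S,cv2.COLOR_RGB2HSV); box=np.zeros(S.shape[:2],np.uint8); u,v=proj(c,[(625.5,146,60)])[0].astype(int); cv2.circle(box,(int(u),int(v)),22,255,-1)
g=cv2.inRange(hsv,(45,90,60),(85,255,255))&box; ys,xs=np.nonzero(g); print('scene green',len(xs),xs.mean(),ys.mean(),xs.min(),xs.max(),ys.min(),ys.max())
ct=r.get_calibration('top'); h2=cv2.cvtColor(T,cv2.COLOR_RGB2HSV); b2=np.zeros(T.shape[:2],np.uint8); cv2.rectangle(b2,(170,140),(235,210),255,-1); g2=cv2.inRange(h2,(45,90,60),(85,255,255))&b2; y2,x2=np.nonzero(g2); print('top green',len(x2),x2.mean(),y2.mean(),x2.min(),x2.max(),y2.min(),y2.max())
o1,d1=ray(c,xs.mean(),ys.mean()); o2,d2=ray(ct,x2.mean(),y2.mean())
t=np.linalg.lstsq(np.c_[d1,-d2],o2-o1,rcond=None)[0]; print('tri',(o1+d1*t[0]).round(1),(o2+d2*t[1]).round(1))
for z in(55,60,65,70): print(z,at_z(c,xs.mean(),ys.mean(),z)[:2].round(1),at_z(ct,x2.mean(),y2.mean(),z)[:2].round(1))
st()
```

```text
cover z77 [[655.2, 277.3], [661.8, 198.3], [577.0, 189.9], [570.5, 268.2]] centre [616.1 233.4  77. ] [np.float64(85.0), np.float64(79.0), np.float64(85.0), np.float64(79.0)]
grip px 49 at z110 [614.  230.6 108. ] [[165.60000610351562, 169.0], [169.1999969482422, 168.60000610351562], [170.6999969482422, 180.89999389648438], [167.1999969482422, 181.39999389648438]]
green 106 [626.5 146.8  60. ]
scene green 67 273.2238805970149 234.29850746268656 269 278 231 238
top green 106 199.73584905660377 173.4056603773585 194 205 168 179
tri [624.7 145.   72.3] [624.5 145.3  72.3]
55 [613.1 137.7] [627.3 147.7]
60 [616.5 139.8] [626.4 147. ]
65 [619.8 141.9] [625.6 146.3]
70 [623.1 144.1] [624.8 145.6]
t 74.375 q [-0.061, 0.236, 2.068, 0.732, 1.041, -0.545] p [453.7, 167.3, 199.1] rpy [3.139, -0.618, 1.609] dep 0.953 az 91.9 y [0.999, 0.036, 0.002] open 0.652 g 0.0 F [-1.0, -0.4, 0.4]
```

carry_out(
  targets=[
    {"dp":[0,0,0],"yaw":0},
    {"dp":[0,0,0],"yaw":0},
    {"dp":[0,0,0],"yaw":0},
  ],
  fingers=-1,
)

```text
clock: 74.75
eef_pos: [452.4, 167.8, 197.9]
tcp_rot: [-3.141, -0.618, 1.608]
contact_force: [-0.9, 0.6, 0.1]
opening: 0.013
grasp_force: 0.0
```

Run:
```python
from h import *
dp((624.6,149.6,125),(624.6,149.6,88))
```

```text
t 74.75 q [-0.06, 0.238, 2.07, 0.732, 1.041, -0.546] p [452.4, 167.8, 197.9] rpy [-3.141, -0.618, 1.608] dep 0.953 az 92.2 y [0.999, 0.038, -0.001] open 0.013 g 0.0 F [-0.9, 0.6, 0.1]
to (624.6, 149.6, 125) dp [-62.3, 171.4, 45.0]
to (624.6, 149.6, 88) dp [-83.7, 171.4, 75.2]
```

carry_out(
  targets=[
    {"dp":[-10,55,5],"yaw":0},
    {"dp":[-25,110,15],"yaw":0},
    {"dp":[-50,160,35],"yaw":0},
    {"dp":[-62,171.5,45],"yaw":0},
    {"dp":[-73,171.5,60],"yaw":0},
    {"dp":[-83.5,171.5,75],"yaw":0},
    {"dp":[-83.5,171.5,75],"yaw":0},
  ],
)

```text
clock: 75.62
eef_pos: [622.4, 149.9, 87.2]
tcp_rot: [-3.137, -0.618, 1.606]
contact_force: [-0.3, 0.6, 0.1]
opening: -0.001
grasp_force: 0.0
```

carry_out(
  targets=[
    {"dp":[-1.2,0,1.6],"yaw":0},
    {"dp":[-2.3,0,3.3],"yaw":0},
    {"dp":[-2.3,0,3.3],"yaw":0},
  ],
)

```text
clock: 76.0
eef_pos: [624.6, 149.7, 85.0]
tcp_rot: [3.141, -0.618, 1.609]
contact_force: [-0.6, -0.3, -0.2]
opening: 0.006
grasp_force: 0.0
```

carry_out(
  targets=[
    {"dp":[-1.2,0,1.6],"yaw":0},
    {"dp":[-1.7,0,2.5],"yaw":0},
    {"dp":[-1.7,0,2.5],"yaw":0},
  ],
)

```text
clock: 76.38
eef_pos: [624.7, 149.7, 81.6]
tcp_rot: [3.141, -0.618, 1.608]
contact_force: [-0.1, -1.2, 2.0]
opening: -0.001
grasp_force: 1.1
```

Run:
```python
from h import *
st()
```

```text
t 76.375 q [-0.072, 0.631, 1.75, 0.759, 0.992, -0.612] p [624.7, 149.7, 81.6] rpy [3.141, -0.618, 1.608] dep 0.953 az 92.1 y [0.999, 0.037, 0.0] open -0.001 g 1.1 F [-0.1, -1.2, 2.0]
```

carry_out(
  targets=[
    {"dp":[-1.2,0,1.6],"yaw":0},
    {"dp":[-1.2,0,1.6],"yaw":0},
  ],
)

```text
clock: 76.62
eef_pos: [624.7, 149.7, 79.5]
tcp_rot: [3.142, -0.618, 1.608]
contact_force: [1.8, -1.5, 3.2]
opening: 0.0
grasp_force: 1.7
```

carry_out(
  targets=[
    {"dp":[-1.2,0,1.6],"yaw":0},
    {"dp":[-1.2,0,1.6],"yaw":0},
  ],
)

```text
clock: 76.88
eef_pos: [624.7, 149.7, 77.6]
tcp_rot: [3.142, -0.618, 1.608]
contact_force: [1.8, -0.6, 4.1]
opening: -0.003
grasp_force: 2.3
```

carry_out(
  targets=[
    {"dp":[-0.6,0,0.8],"yaw":0},
    {"dp":[-0.6,0,0.8],"yaw":0},
  ],
)

```text
clock: 77.12
eef_pos: [624.7, 149.7, 77.0]
tcp_rot: [3.141, -0.619, 1.608]
contact_force: [1.0, -1.1, 8.3]
opening: -0.001
grasp_force: 3.7
```

Run:
```python
from h import *
st()
```

```text
t 77.125 q [-0.072, 0.638, 1.751, 0.763, 0.987, -0.619] p [624.7, 149.7, 77.0] rpy [3.141, -0.619, 1.608] dep 0.952 az 92.1 y [0.999, 0.037, 0.0] open -0.001 g 3.7 F [1.0, -1.1, 8.3]
```

carry_out(
  targets=[
    {"dp":[-0.5,0,0.7],"yaw":0},
    {"dp":[-0.5,0,0.7],"yaw":0},
    {"dp":[-0.5,0,0.7],"yaw":0},
  ],
)

```text
clock: 77.5
eef_pos: [624.8, 149.7, 76.8]
tcp_rot: [3.141, -0.619, 1.609]
contact_force: [-1.3, -2.6, 12.2]
opening: -0.007
grasp_force: 6.3
```

carry_out(
  targets=[
    {"dp":[8,0,-11],"yaw":0},
    {"dp":[22,0,-31],"yaw":0},
    {"dp":[40,0,-57],"yaw":0},
    {"dp":[50,0,-72],"yaw":0},
    {"dp":[50,0,-72],"yaw":0},
  ],
  fingers=0.35,
)

```text
clock: 78.12
eef_pos: [625.3, 148.5, 165.0]
tcp_rot: [3.138, -0.618, 1.61]
contact_force: [-0.3, -0.6, -1.0]
opening: 0.673
grasp_force: 0.0
```

Run:
```python
from h import *
s,Rt=st(); a=Rt.as_matrix()[:,2]; g=np.array([615,232,98.5])
dp(g-80*a,g)
```

```text
t 78.125 q [-0.074, 0.515, 1.719, 0.702, 1.101, -0.502] p [625.3, 148.5, 165.0] rpy [3.138, -0.618, 1.61] dep 0.953 az 91.9 y [0.999, 0.037, 0.003] open 0.673 g 0.0 F [-0.3, -0.6, -1.0]
t 78.125 q [-0.074, 0.515, 1.719, 0.702, 1.101, -0.502] p [625.3, 148.5, 165.0] rpy [3.138, -0.618, 1.61] dep 0.953 az 91.9 y [0.999, 0.037, 0.003] open 0.673 g 0.0 F [-0.3, -0.6, -1.0]
to [616.55450419 185.69271565 163.71670746] dp [29.8, -7.3, 22.7]
to [615.  232.   98.5] dp [29.8, -7.3, 102.7]
```

carry_out(
  targets=[
    {"dp":[15,-4,11],"yaw":0},
    {"dp":[30,-7.3,23],"yaw":0},
    {"dp":[30,-7.3,45],"yaw":0},
    {"dp":[30,-7.3,70],"yaw":0},
    {"dp":[30,-7.3,90],"yaw":0},
    {"dp":[30,-7.3,102.5],"yaw":0},
    {"dp":[30,-7.3,102.5],"yaw":0},
  ],
)

```text
clock: 79.0
eef_pos: [613.4, 232.7, 96.0]
tcp_rot: [-3.139, -0.618, 1.608]
contact_force: [0.6, -0.4, -0.2]
opening: 0.671
grasp_force: 0.0
```

carry_out(
  targets=[
    {"dp":[0,0,0],"yaw":0},
    {"dp":[0,0,0],"yaw":0},
    {"dp":[0,0,0],"yaw":0},
    {"dp":[0,0,0],"yaw":0},
  ],
  fingers=-1,
  grip_force=30,
)

```text
clock: 79.5
eef_pos: [614.9, 231.8, 97.6]
tcp_rot: [3.14, -0.618, 1.608]
contact_force: [4.6, -0.7, -0.3]
opening: 0.51
grasp_force: 32.5
```

carry_out(
  targets=[
    {"dp":[-12,1.2,-8.7],"yaw":0},
    {"dp":[-24,2.4,-17.3],"yaw":0},
    {"dp":[-36,3.7,-26],"yaw":0},
    {"dp":[-48,4.9,-34.7],"yaw":0},
    {"dp":[-60,6.1,-43],"yaw":0},
    {"dp":[-71,7.3,-51],"yaw":0},
    {"dp":[-72,7.3,-51.5],"yaw":0},
    {"dp":[-72,7.3,-51.5],"yaw":0},
  ],
)

```text
clock: 80.5
eef_pos: [624.3, 143.5, 97.5]
tcp_rot: [-3.14, -0.618, 1.608]
contact_force: [-4.4, -1.2, 5.5]
opening: 0.505
grasp_force: 33.1
```

Run:
```python
from unit import *
st(); unit(r.grab_frame('top'))
```

```text
t 80.5 q [-0.082, 0.608, 1.745, 0.742, 1.018, -0.595] p [624.3, 143.5, 97.5] rpy [-3.14, -0.618, 1.608] dep 0.952 az 92.2 y [0.999, 0.037, -0.001] open 0.505 g 33.1 F [-4.4, -1.2, 5.5]
cover z77 [[662.9, 189.9], [670.0, 112.0], [586.5, 103.8], [579.5, 181.1]] centre [624.7 146.7  77. ] [np.float64(84.0), np.float64(78.0), np.float64(84.0), np.float64(78.0)]
grip px 40 at z110 [612.4 135.3 108. ] [[197.0, 165.0], [200.0, 165.0], [200.0, 177.0], [197.0, 177.0]]
```

carry_out(
  targets=[
    {"dp":[-2,0.2,-1.4],"yaw":0},
    {"dp":[-2,0.2,-1.4],"yaw":0},
  ],
)

```text
clock: 80.8
eef_pos: [624.6, 141.9, 97.5]
tcp_rot: [-3.14, -0.619, 1.608]
contact_force: [-3.7, 3.2, 5.1]
opening: 0.507
grasp_force: 32.8
```

carry_out(
  targets=[
    {"dp":[0,0,0],"yaw":0},
    {"dp":[0,0,0],"yaw":0},
    {"dp":[0,0,0],"yaw":0},
  ],
  fingers=0.35,
)

```text
clock: 81.18
eef_pos: [625.2, 141.3, 97.2]
tcp_rot: [3.141, -0.618, 1.608]
contact_force: [-0.2, -0.1, 0.3]
opening: 0.675
grasp_force: 0.0
```

carry_out(
  targets=[
    {"dp":[0,0,-20],"yaw":0},
    {"dp":[0,0,-55],"yaw":0},
    {"dp":[20,-20,-100],"yaw":0},
    {"dp":[50,-70,-130],"yaw":0},
    {"dp":[70,-120,-150],"yaw":0},
    {"dp":[80,-150,-160],"yaw":0},
    {"dp":[80,-160,-160],"yaw":0},
    {"dp":[80,-160,-160],"yaw":0},
  ],
)

```text
clock: 82.18
eef_pos: [466.5, 107.5, 274.4]
tcp_rot: [3.141, -0.618, 1.608]
contact_force: [-0.1, -0.6, 0.5]
opening: 0.671
grasp_force: 0.0
```

Run:
```python
from unit import *
st(); T=r.grab_frame('top'); unit(T)
for p,c in(((635,-87,153),RED),((638,-183,153),YEL),((641,-281,153),BLU)): lid(T,p,c,14)
A=cv2.resize(cv2.imread('pics/top0.png'),(512,384)).astype(int); D=np.abs(T[:,:,::-1].astype(int)-A).sum(2)
c=r.get_calibration('top')
for n,p in dict(spool=(357,108,30),bottle=(785,-5,100),purple=(347,6,80)).items():
    u,v=proj(c,[p])[0].astype(int); print(n,D[v-8:v+8,u-8:u+8].mean().round(1))
```

```text
t 82.175 q [-0.183, 0.159, 1.96, 0.639, 1.247, -0.499] p [466.5, 107.5, 274.4] rpy [3.141, -0.618, 1.608] dep 0.953 az 92.0 y [0.999, 0.037, 0.001] open 0.671 g 0.0 F [-0.1, -0.6, 0.5]
cover z77 [[663.0, 189.7], [671.5, 109.5], [587.7, 100.2], [579.5, 179.8]] centre [625.4 144.8  77. ] [np.float64(84.0), np.float64(81.0), np.float64(84.0), np.float64(80.0)]
grip px 39 at z110 [622.7 141.5 108. ] [[197.10000610351562, 166.10000610351562], [200.0, 165.8000030517578], [201.5, 177.89999389648438], [198.6999969482422, 178.3000030517578]]
[274, 158, 15, 15, 177] [635.8 -87.3 153. ]
[309, 157, 15, 15, 180] [ 638.4 -184.   153. ]
[344, 156, 14, 13, 131] [ 643.2 -280.8  153. ]
spool 43.0
bottle 13.2
purple 124.9
```

```bash
python3 -c "
from rig import r
print(r.sign_off())"
```

```text
the job is handed in; nothing more can be done
None
```

The job is handed in at about 82 s of the 210 s; no verdict came back. The red, yellow and blue jars were each inverted for over 3 s and stand upright on the bar; the cover was opened (about 88 mm), the button pressed to its stop and the cover closed. The arm has no tilt command, so I tilted the tool by pushing at its reach limits, and I moved the blue jar about 110 mm early on to clear the way.

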